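Reload the tape dispenser with a stack of fresh rolls

TASK

Reload the tape dispenser: lift its empty spindle out by the wooden handle and thread it down the sloping chute through all three tape rolls, feeling for each bore as they stand out of line, until a light but firm push (about 5 N, never 30 N, which crushes a core) squeezes the row tight between the spindle's flange and the chute's stop. Lift the three rolls out together on the spindle, and set it back level in the dispenser, neck in the handle-side fork and shaft in the other, with the rolls hanging between them. Touch the rolls only with the spindle, not with the fingers, let go at the end and leave the other things on the desk where they are.

Things in the scene. Friction and masses are not known exactly. Their poses are not given: they have to be found in the camera images.
- dispenser: dark steel desk tape dispenser, fixed; base 100 (x) x 104 (y) x 12 mm. Origin: on the desk, between its two upright forked cheeks. Its y axis runs along the spindle, from the handle-side (near) cheek to the tip-side (far) cheek. Cheeks 8 mm thick, 60 mm wide (x), centred at y = -41 and +40 mm, 73 mm free between them. Toothed cutter at x = -47 to -62 mm, up to z = 50 mm
- dispenser_near (a point): in the near cheek's slot (dispenser x 0, y -41, z 58 mm; same axes), where the spindle's neck lies when seated. Open-topped slot 17 mm wide, its bottom 7 mm below this point; the two prongs beside it are rounded at the top, 25 mm above this point, and lead in
- dispenser_far (a point): in the far cheek's slot (dispenser x 0, y +40, z 58 mm; same axes), where the spindle's shaft lies when seated. Open-topped slot 26 mm wide, its bottom 11 mm below this point; prongs rounded at the top, 23 mm above it
- dispenser_seat (a point): point (x 0, y -28, z 58 mm of the dispenser; same axes) where the spindle's origin lies when it is seated; the neck leaves about 4 mm of end play either way
- spindle: loose round spindle, 181 mm long, 0.2 kg; starts seated, level and empty, in the dispenser, parallel to its y. Its y axis runs along it to the tip. Origin: on the axis at the flange's tip-side face. Along y: wooden handle 24 mm diameter, -91 to -21 mm; steel neck 14 mm, -21 to -5; flange 38 mm, -5 to 0; shaft 22 mm, 0 to 87; blunt nose bevelled to 20 mm at 90. Centre of mass near the flange
- spindle_grip (a point): centre of the spindle's handle, on its axis at y = -56 mm of the spindle; 58 mm above the desk when seated; nothing stands within 40 mm on either side
- spindle_tip (a point): end of the spindle's nose, y = +90 mm of the spindle. (Room overhead: a book shelf hangs over the desk beyond x = 0.60 m, from 0.47 m up; keep the wrist nearer the robot or low on long moves)
- holder: white bent-sheet chute for spare tape rolls, fixed; base 108 (x) x 110 (y) mm. Origin: on the desk under the middle of the row. Three rolls stand on edge one behind the other in the chute, which slopes down 22 degrees (0.384 rad) towards its +y: the bores run along (0, 0.927, -0.375) in its frame. The spindle goes in from the high, open (-y) end, its handle on that side
- holder_axis (a point): point on the bore axis at the middle of the row, 55 mm above the holder's origin; axes as the holder's. The chute's flat floor lies 38 mm below the axis (square to the slope); it is 95 mm wide inside, with side walls 30 mm high, so each roll stands up to 9 mm off to either side, each its own way; the highest roll's face is 28 mm up the axis from here
- holder_stop (a point): point on the bore axis at the face of the low stop, 30 mm down the axis from holder_axis. The lowest roll leans on the stop: two tabs, 50 mm high square to the floor and 51 mm apart; the gap between them is open at the top and lets the nose through and out upwards
- roll_1_c (a point): centre of roll 1 (lowest, leaning on the stop): buff masking-tape roll on a card core, 76 mm outer diameter, 19 mm wide, bore 26 mm diameter right through, about 45 g; its z axis is the bore axis, pointing down the chute; loose, light and round: it rolls sideways at a touch and drags its neighbours
- roll_1: the same roll; its origin is the same centre point
- roll_2_c (a point): centre of roll 2 (middle one): buff masking-tape roll on a card core, 76 mm outer diameter, 19 mm wide, bore 26 mm diameter right through, about 45 g; its z axis is the bore axis, pointing down the chute; loose, light and round: it rolls sideways at a touch and drags its neighbours
- roll_2: the same roll; its origin is the same centre point
- roll_3_c (a point): centre of roll 3 (highest, met first by the spindle): buff masking-tape roll on a card core, 76 mm outer diameter, 19 mm wide, bore 26 mm diameter right through, about 45 g; its z axis is the bore axis, pointing down the chute; loose, light and round: it rolls sideways at a touch and drags its neighbours
- roll_3: the same roll; its origin is the same centre point
- mouse: black computer mouse, 104x66x37 mm, a bystander; origin at the centre of its underside
- note_block: yellow block of sticky notes, 77x77x24 mm, a bystander; origin at the centre of its underside
- stapler: blue stapler, 34x141x46 mm, a bystander; origin at the centre of its underside
Not all that is in view belongs to the job. Leave any purple look-alike of the roll_3 alone.

How it is judged:
By the outcome, as a careful person would: the job done as asked, in the order asked, and still so for the second after the job is handed in, with the robot touching nothing.
It also fails if it takes over 61 s, if anything falls off the work surface, if the arm or the gripper's body presses on something with over 40 N, if the wrist force passes 120 N, or if a joint passes its speed limit or range.

ROBOT

A 6-joint arm with a two-finger parallel gripper is mounted at the origin on a cart in front of the work surface, level with it; the furniture and walls round the work are solid. World frame = base frame: x ahead of the robot, y to its left, z up, the work surface at z = 0. Lengths are in mm, angles in rad, forces in N, time in s.
With the tool pointing down it reaches from about 275 to 875 mm from the base axis. Payload 12.5 kg.
Tool frame: the origin (TCP) lies midway between the tips of the shut fingers; the grasp point (between the pads) lies pinch_z behind it (pinch_z is the distance from the TCP to the grasp point, in mm); z points along the fingers, y is the line along which they close (so a half turn about z gives the same grasp; the last joint's range is limited). The gripper opens to 85 mm and grips with 20 to 120 N. Pads are 22 mm wide; open, the fingers measure 114 mm over their backs; the gripper's body (76 mm by 85 mm) begins 54 mm behind the grasp point. The pads swing forward as they close: fully open they stand 13 mm farther back than shut.
Start: joints at [1.162, 0.351, 1.652, -0, 1.139, -0.085], TCP at [174.962, 521.414, 231.29] pointing down, gripper open.
Joint ranges: [-2.75, 2.75], [-0.79, 2.1], [0.01, 2.65], [-1.57, 4.71], [0.07, 3.14], [-2.87, 2.87]. Speed limits (rad/s): [2.22, 2.22, 2.79, 3.14, 3.14, 3.14].

INTERFACE

Orientations are given as a unit quaternion [w, x, y, z].
In Python, from rig import * gives the robot as it stands. The module is installed in compiled form; this text tells all that it offers.
- The arm moves only by the tool arm_command, never from a script. Its arguments are lists of equal length, an entry for each row: "gripper": the closure, from 0 (fully open) to 1 (shut); "linear": the shift along the tool's x, y, z in m, a list of three; "yaw": the turn about the tool's z in rad. In form: {"gripper": [gripper, ...], "linear": [[tx, ty, tz], ...], "yaw": [yaw, ...]}. A call has 1 to 12 rows; each row is the pose to reach, as a shift and turn from the pose commanded when the call began, along the tool's axes at that moment; what a row does not reach only later rows make up. A row lasts 1/10 s, in which the tool goes at most 50 mm and 8.59 degrees, less where a joint would pass 70% of its speed; a pose out of reach is approached as far as the arm can. A call with a gripper value outside its range is refused whole. The fingers move at their own pace and stop on an object; the grip force is fixed at half the most. Time passes only in rows, so rows that repeat a pose let the fingers close. It gives the time, the measured TCP pose, the force, the opening and the grip force at its end, in the units of the state.
- get_state(): the state, without advancing time (a new reading comes with each control period).
- capture(name): name is "side" or "top"; returns a dict with "color" (420x560x3 uint8, red, green, blue), "intrinsics" (3x3 intrinsics, pixels), "origin" and "orientation" of the camera in the world. Camera axes: x right, y up, looking along -z (the intrinsics and any distortion apply to the point x, -y, -z); pixel columns grow to the right and rows downward; lengths in mm; the calibration is good to about 2 mm. A picture is of the moment at which its call begins. There is no depth.
- job_done(): hands the job in; it is judged then, once.
The state is a dict: "time": time; "joint_pos": joint angles; "qd": joint speeds; "effort": joint torques, N m; "ee_pos": TCP position; "tcp_rot": TCP orientation; "wrist_force": force on the tool from outside, world axes, zero at the start; "wrist_torque": the same for the moment, N m; "finger_gap": opening from 0.0 (shut) to 1.0 (fully open); "grip_force": force on a finger pad.
Only numpy, scipy, OpenCV 4.12 (cv2) and the standard library are available. Lean on these libraries where they do the work, as an engineer would, in place of code of your own. Each camera call takes 0.05 s, during which the arm holds its last target. There are 200 camera calls.

## Working session

There is one attempt and no reset: what is moved stays moved. The work goes in short steps, Python scripts to look and compute and a tool call to move; the robot and the scene stay as the last step left them, time stands still between calls to the robot, and variables do not carry over. Pictures are saved under pics/ and viewed, at most 10 in all, crops included, and the job is handed in when it is done.

Besides the shell and the picture viewer there is one more tool, called after "Request:" as a command line: name --pt "numbers of a row" for each row, then --argument value for the rest. arm_command: Moves the arm, as the interface text tells. Its arguments: {"type":"object","properties":{"gripper":{"type":"array"},"linear":{"type":"array"},"yaw":{"type":"array"}},"required":["gripper","linear","yaw"]}

```bash
mkdir -p pics
python3 - <<'E'
from rig import *
import cv2,numpy as np,pickle
s=get_state();print(s)
d={}
for n in("side","top"):
    c=capture(n);d[n]=c;print(n,c["intrinsics"],c["origin"],c["orientation"],[k for k in c])
    cv2.imwrite(f"pics/{n}0.png",c["color"][:,:,::-1])
pickle.dump(d,open("c0.pkl","wb"))
E
```

```text
{'time': 0.0, 'joint_pos': array([ 1.16240117e+00,  3.51237538e-01,  1.65243279e+00,  1.62653732e-05,
        1.13910944e+00, -8.46180658e-02]), 'qd': array([-2.47402596e-04,  7.37443969e-04, -8.35448784e-04, -9.84448395e-05,
       -5.11107832e-05, -8.41616726e-04]), 'effort': array([-3.17074137e-04, -5.06101692e+01, -2.91399032e+01, -3.72903560e-05,
        4.57452319e-03, -7.97267745e-07]), 'ee_pos': array([174.8294025 , 521.1180099 , 230.75440719]), 'tcp_rot': array([-1.51998844e-04,  1.61185678e-01,  9.86923920e-01, -5.73808676e-04]), 'wrist_force': array([-0.38213437, -0.81160369,  0.22404813]), 'wrist_torque': array([ 0.00679214, -0.02620067,  0.01949432]), 'grip_force': 0.0, 'finger_gap': 1.0027462497327646}
side [[512.52077071   0.         272.25738688]
 [  0.         512.52077071 207.68051464]
 [  0.           0.           1.        ]] [ 131.29274687  435.11554364 1117.36248931] [-0.37967323 -0.10542967  0.22944973  0.88999194] ['color', 'intrinsics', 'origin', 'orientation']
top [[405.80591825   0.         280.38636799]
 [  0.         405.80591825 211.14115827]
 [  0.           0.           1.        ]] [ 382.09706816   44.28430444 1289.50922454] [-0.70350053 -0.04904994  0.06488473  0.70602485] ['color', 'intrinsics', 'origin', 'orientation']
```

View pics/top0.png

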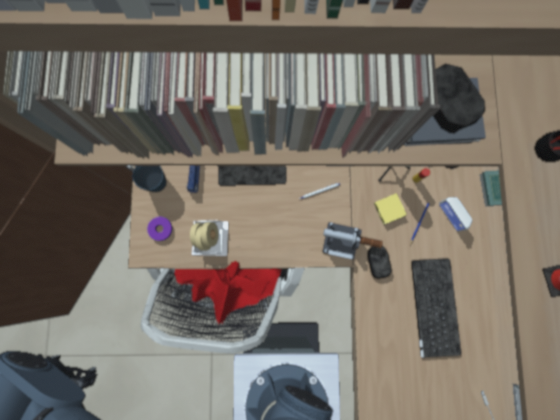

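View pics/side0.png

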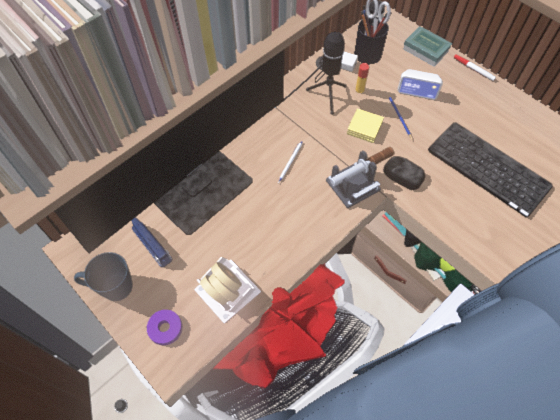

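The top view shows the dispenser at about (342,238) with its handle at (370,242), and the chute with buff rolls at (205,237). The purple look-alike is at (160,229), the mouse at (379,262), the notes at (391,209) and the stapler at (193,178). In the side view the dispenser is at (355,180), the handle at (381,155), the chute at (225,285) and the purple ring at (163,327).

Candidates for the rolls are the buff rolls at top (205,237) and the purple ring at top (160,229), so I choose the buff ones. For the handle, the candidates are the brown stick at top (370,242), the blue pencil at (420,222) and the white pen at (320,190), so I choose the brown one attached to the dispenser.

```bash
cat > h.py <<'E'
import numpy as np,cv2,pickle
from scipy.spatial.transform import Rotation as R
def rot(q): return R.from_quat([q[1],q[2],q[3],q[0]]).as_matrix()
def proj(c,P):
    p=(np.atleast_2d(P)-c["origin"])@rot(c["orientation"]); p=p*[1,-1,-1]
    u=p@c["intrinsics"].T; return u[:,:2]/u[:,2:]
def ray(c,uv):
    d=np.linalg.inv(c["intrinsics"])@[uv[0],uv[1],1]; return rot(c["orientation"])@(d*[1,-1,-1])
def onz(c,uv,z):
    d=ray(c,uv); return c["origin"]+d*(z-c["origin"][2])/d[2]
def tri(c1,u1,c2,u2):
    A=[];b=[]
    for c,u in((c1,u1),(c2,u2)):
        d=ray(c,u);d/=np.linalg.norm(d);M=np.eye(3)-np.outer(d,d);A.append(M);b.append(M@c["origin"])
    X=np.linalg.lstsq(np.vstack(A),np.hstack(b),rcond=None)[0]; return X
def crop(c,u0,v0,w,h,s,name):
    im=c["color"][v0:v0+h,u0:u0+w,::-1]
    cv2.imwrite(name,cv2.resize(im,None,fx=s,fy=s,interpolation=cv2.INTER_CUBIC))
E
python3 - <<'E'
from h import *
d=pickle.load(open("c0.pkl","rb"));s,t=d["side"],d["top"]
for n,c in d.items(): print(n,proj(c,[[0,0,0],[175,521,231],[400,0,0],[400,300,0]]))
print("disp",onz(t,(342,238),30),"side",onz(s,(355,180),30))
print("holder",onz(t,(209,240),30),onz(s,(225,288),30))
# one mosaic: top-disp, top-holder, side-disp, side-holder
def cr(c,u,v): return cv2.resize(c["color"][v:v+60,u:u+80,::-1],(400,300),interpolation=cv2.INTER_CUBIC)
def cr2(c,u,v): return cv2.resize(c["color"][v:v+75,u:u+100,::-1],(400,300),interpolation=cv2.INTER_CUBIC)
m=np.vstack([np.hstack([cr(t,310,210),cr(t,170,205)]),np.hstack([cr2(s,310,140),cr2(s,180,250)])])
cv2.imwrite("pics/mos.png",m)
E
```

```text
side [[473.69567456 382.15150709]
 [218.08748911 515.9038397 ]
 [333.36021395 255.49636418]
 [239.01895119 343.2258908 ]]
top [[286.38304008 406.72727438]
 [ 78.06516979 363.35790787]
 [285.39933455 271.35780853]
 [189.5563727  271.84769378]]
disp [ 501.72212572 -176.53870135   30.        ] side [ 495.95013569 -177.65221666   30.        ]
holder [496.8603577  237.07550852  30.        ] [506.60888338 244.03615277  30.        ]
```

View pics/mos.png

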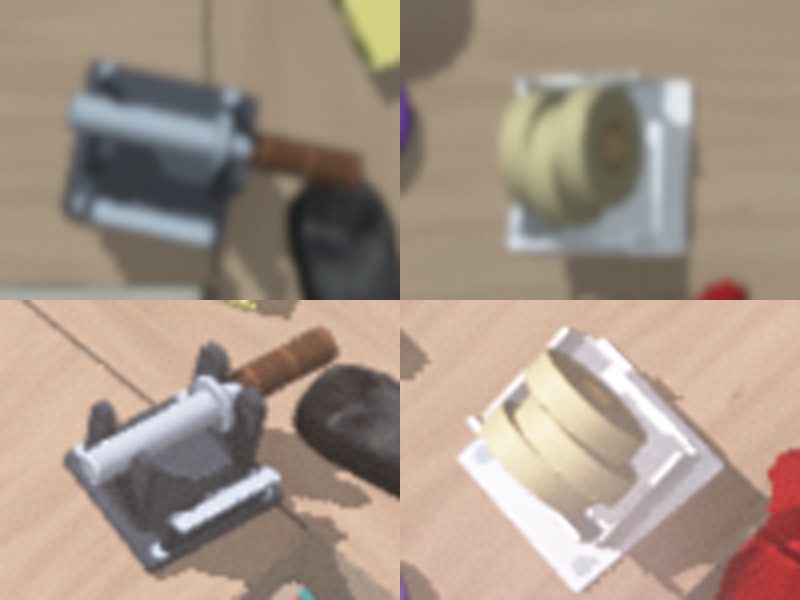

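The mosaic confirms the choice. The brown handle belongs to the seated steel spindle, with its tip towards +y. The buff rolls stand in the white chute, with roll 3's bore (mosaic (615,145)) facing -y. Next come the numbers.

Run:
```python
from h import *
d=pickle.load(open("c0.pkl","rb"));s,t=d["side"],d["top"]
def big(m):
    n,l,st,ce=cv2.connectedComponentsWithStats(m.astype(np.uint8));k=1+np.argmax(st[1:,4]);return l==k
def roi(c,f,u,v,w,h):
    hsv=cv2.cvtColor(c["color"],cv2.COLOR_RGB2HSV).astype(int);m=np.zeros(hsv.shape[:2],bool)
    m[v:v+h,u:u+w]=f(hsv)[v:v+h,u:u+w];return big(m)
br=lambda H:(H[...,0]<13)&(H[...,1]>110)&(H[...,2]<170)
for n,c,r in(("top",t,(345,225,45,30)),("side",s,(360,140,40,30))):
    m=roi(c,br,*r);ys,xs=np.nonzero(m);ce=(xs.mean(),ys.mean());print(n,"handle",m.sum(),ce,onz(c,ce,58))
    globals()["h"+n]=ce
    p=np.c_[xs,ys].astype(np.float32);vx=cv2.fitLine(p,cv2.DIST_L2,0,.01,.01).ravel()
    a=onz(c,vx[2:]+8*vx[:2],58);b=onz(c,vx[2:]-8*vx[:2],58);print("  dir",np.degrees(np.arctan2((a-b)[1],(a-b)[0])))
print("handle tri",tri(t,htop,s,hside))
for n,c,r in(("top",t,(318,220,35,20)),("side",s,(322,155,44,28))):
    m=roi(c,lambda H:(H[...,2]>125)&(H[...,1]<75)&((H[...,0]>85)|(H[...,1]<25)),*r)
    ys,xs=np.nonzero(m);p=np.c_[xs,ys].astype(np.float32);print(n,"shaft",m.sum(),cv2.minAreaRect(p),onz(c,(xs.mean(),ys.mean()),66))
print("shaft tip",onz(t,(326,232),66),onz(s,(310+88/4,140+165/4),66))
print("holder corners top",[np.round(onz(t,p,2)[:2],1) for p in((193,220),(228,221),(227.6,255),(192,254.6))])
print("side",[np.round(onz(s,p,2)[:2],1) for p in((222,257),(260.5,291),(225,322.5),(195,289))])
print("bore3",tri(t,(213,234),s,(229.3,271.3)),onz(t,(213,234),65),onz(s,(229.3,271.3),65))
g=np.vstack([cv2.resize(t["color"][215:260,185:235,::-1],(600,540),interpolation=cv2.INTER_LANCZOS4)])
g2=cv2.resize(s["color"][245:330,185:270,::-1],(600,600),interpolation=cv2.INTER_LANCZOS4)
cv2.imwrite("pics/g.png",cv2.resize(np.hstack([cv2.resize(g,(400,360)),cv2.resize(g2,(400,400))[:360]]),(800,360)))
```

```text
top handle 75 (np.float64(371.52), np.float64(241.8)) [ 487.13965915 -261.7372746    58.        ]
  dir -105.56709219970666
side handle 16 (np.float64(381.4375), np.float64(153.5)) [ 493.13755506 -268.04520987   58.        ]
  dir -107.47902160272241
handle tri [ 486.39700345 -256.89163899   75.56168785]
top shaft 197 ((337.7588195800781, 233.8352813720703), (30.04486846923828, 6.724843978881836), 12.52880859375) [ 510.83136933 -157.50928435   66.        ]
side shaft 382 ((346.1551513671875, 171.63796997070312), (14.669933319091797, 42.8956298828125), 68.19859313964844) [ 510.6142065  -164.63370478   66.        ]
shaft tip [ 516.72908228 -121.99470077   66.        ] [ 520.05957789 -114.86979012   66.        ]
holder corners top [array([563.5, 293.7]), array([560. , 182.3]), array([451.9, 181.9]), array([453.6, 293.6])]
side [array([579.7, 193.4]), array([454.5, 185.3]), array([455.3, 292.1]), array([562.2, 290.4])]
bore3 [511.78833613 219.39066373  76.3679431 ] [511.77496396 220.09932574  65.        ] [517.24083476 217.87884535  65.        ]
```

View pics/g.png

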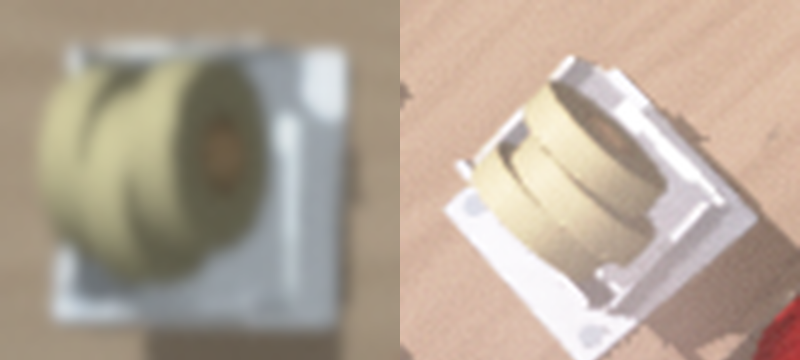

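The crop shows rolls 3, 2 and 1 at about +6, -5 and +1 mm across the chute. The holder sits at about (507,238) with a yaw of about -1°, and the grip is at about (488,-263) with a spindle yaw of about -12.5°. The heights and sizes agree with those given, so I go.

Request:
arm_command --gripper '[0, 0, 0, 0, 0, 0, 0, 0, 0, 0, 0, 0]' --pt "-0.546 -0.644 0" --pt "-0.546 -0.644 0" --pt "-0.546 -0.644 0" --pt "-0.546 -0.644 0" --pt "-0.546 -0.644 0" --pt "-0.546 -0.644 0" --pt "-0.546 -0.644 0" --pt "-0.546 -0.644 0" --pt "-0.546 -0.644 0" --pt "-0.546 -0.644 0" --pt "-0.546 -0.644 0" --pt "-0.546 -0.644 0" --yaw '[1.465, 1.465, 1.465, 1.465, 1.465, 1.465, 1.465, 1.465, 1.465, 1.465, 1.465, 1.465]'

```text
time: 1.3
ee_pos: [397.4, -38.1, 231.3]
tcp_rot: [0.0, 0.78, 0.626, 0.0]
wrist_force: [1.5, 0.9, 0.6]
finger_gap: 1.002
grip_force: 0.0
```

```bash
cat >> h.py <<'E'
def tool(s): return rot(s["tcp_rot"])
def info(s=None):
    import rig
    s=s or rig.get_state();T=tool(s)
    yw=np.degrees(np.arctan2(T[1,1],T[0,1]))
    print("t %.2f"%s["time"],"p",np.round(s["ee_pos"],1),"tooly %.2f deg"%yw,"tilt %.4f"%T[2,2],"F",np.round(s["wrist_force"],1),"M",np.round(s["wrist_torque"],2),"gap %.3f grip %.1f"%(s["finger_gap"],s["grip_force"]),"j",np.round(s["joint_pos"],2));return s
def go(x,y,z,s=None):
    s=info(s);print("shift m",np.round(tool(s).T@(np.array([x,y,z])-s["ee_pos"])/1e3,4))
E
python3 - <<'E'
import rig
print([k for k in dir(rig) if not k.startswith("_")], getattr(rig,"pinch_z",None))
from h import *
go(488,-263,200)
E
```

```text
['PlanningError', 'capture', 'get_state', 'job_done', 'pinch_z'] 18.700000000000003
t 1.30 p [397.4 -38.1 231.3] tooly -12.53 deg tilt -1.0000 F [1.5 0.9 0.6] M [-0.   -0.08  0.07] gap 1.002 grip 0.0 j [-0.21  0.07  2.01  0.    1.06  0.01]
shift m [-0.1998  0.1372  0.0314]
```

Request:
arm_command --gripper '[0.35, 0.35, 0.35, 0.35, 0.35, 0.35, 0.35, 0.35]' --pt "-0.2 0.137 0.0" --pt "-0.2 0.137 0.0" --pt "-0.2 0.137 0.0" --pt "-0.2 0.137 0.0" --pt "-0.2 0.137 0.0" --pt "-0.2 0.137 0.12" --pt "-0.2 0.137 0.12" --pt "-0.2 0.137 0.12" --yaw '[0, 0, 0, 0, 0, 0, 0, 0]'

```text
time: 2.1
ee_pos: [485.5, -259.8, 106.7]
tcp_rot: [-0.003, 0.78, 0.626, -0.001]
wrist_force: [0.1, 0.5, 0.6]
finger_gap: 0.653
grip_force: 0.0
```

Run:
```python
from h import *
from rig import *
s=info();c=capture("side");t=capture("top")
g=s["ee_pos"]
# predicted pixel of the point at handle height under tcp
print(proj(c,[[g[0],g[1],58]]),proj(t,[[g[0],g[1],58]]))
a=cv2.resize(c["color"][110:200,330:450,::-1],(800,600),interpolation=cv2.INTER_CUBIC)
cv2.imwrite("pics/a1.png",a)
```

```text
t 2.10 p [ 485.5 -259.8  106.7] tooly -12.53 deg tilt -1.0000 F [0.1 0.5 0.6] M [ 0.   -0.05  0.  ] gap 0.653 grip 0.0 j [-0.58  0.51  1.75  0.    0.88 -0.36]
[[381.60835854 157.17809759]] [[370.90961335 242.3253569 ]]
```

View pics/a1.png

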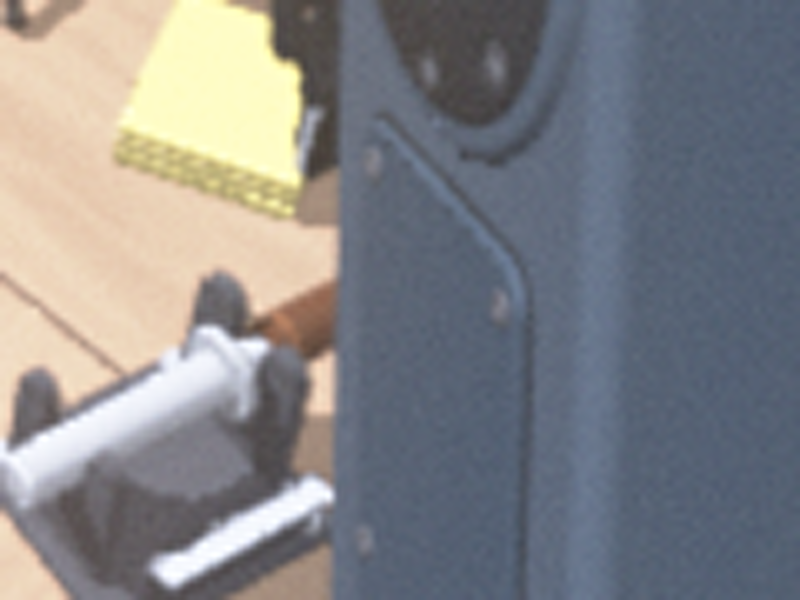

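The arm hides the handle, but the predicted pixel matches it. I go down and grip.

Request:
arm_command --gripper '[0.35, 0.35, 0.35, 0.35, 1, 1, 1, 1, 1, 1, 1, 1]' --pt "0 0 0.035" --pt "0 0 0.06" --pt "0 0 0.07" --pt "0 0 0.07" --pt "0 0 0.07" --pt "0 0 0.07" --pt "0 0 0.07" --pt "0 0 0.07" --pt "0 0 0.07" --pt "0 0 0.07" --pt "0 0 0.07" --pt "0 0 0.07" --yaw '[0, 0, 0, 0, 0, 0, 0, 0, 0, 0, 0, 0]'

```text
time: 3.4
ee_pos: [488.3, -261.3, 42.0]
tcp_rot: [0.001, 0.78, 0.626, 0.0]
wrist_force: [0.4, -1.7, 6.7]
finger_gap: 0.255
grip_force: 58.8
```

```bash
python3 -c "
from h import *
info()"
```

```text
t 3.40 p [ 488.3 -261.3   42. ] tooly -12.50 deg tilt -1.0000 F [ 0.4 -1.7  6.7] M [ 0.01 -0.09  0.02] gap 0.255 grip 58.8 j [-0.58  0.62  1.77  0.    0.75 -0.36]
```

Request:
arm_command --gripper '[1, 1, 1, 1, 1, 1]' --pt "0 0 -0.02" --pt "0 0 -0.05" --pt "0 0 -0.08" --pt "0 0 -0.1" --pt "0 0 -0.1" --pt "0 0 -0.1" --yaw '[0, 0, 0, 0, 0, 0]'

```text
time: 4.0
ee_pos: [487.3, -260.6, 140.7]
tcp_rot: [-0.0, 0.78, 0.626, -0.0]
wrist_force: [-0.3, 0.4, -2.2]
finger_gap: 0.259
grip_force: 59.0
```

Run:
```python
from h import *
from rig import *
s=info();c=capture("side");t=capture("top")
pickle.dump({"side":c,"top":t},open("c1.pkl","wb"))
g=s["ee_pos"]+[0,0,18.7]
a=np.radians(77.5)
for th in (0,.2,.384):
  tip=g+146*np.array([np.cos(a)*np.cos(th),np.sin(a)*np.cos(th),-np.sin(th)]);print(th,proj(c,tip),proj(t,tip))
a=cv2.resize(np.hstack([c["color"][100:200,290:390,::-1],t["color"][190:290,300:400,::-1]]),(800,400),interpolation=cv2.INTER_CUBIC)
cv2.imwrite("pics/a2.png",a)
```

```text
t 4.00 p [ 487.3 -260.6  140.7] tooly -12.49 deg tilt -1.0000 F [-0.3  0.4 -2.2] M [-0.1   0.03  0.05] gap 0.259 grip 59.0 j [-0.58  0.47  1.73 -0.    0.95 -0.36]
0 [[336.97148254 158.68327758]] [[328.98895135 227.57407199]]
0.2 [[336.79705056 165.31947185]] [[328.56605201 229.00324606]]
0.384 [[338.45133366 170.00038312]] [[329.91871658 230.58334158]]
```

View pics/a2.png

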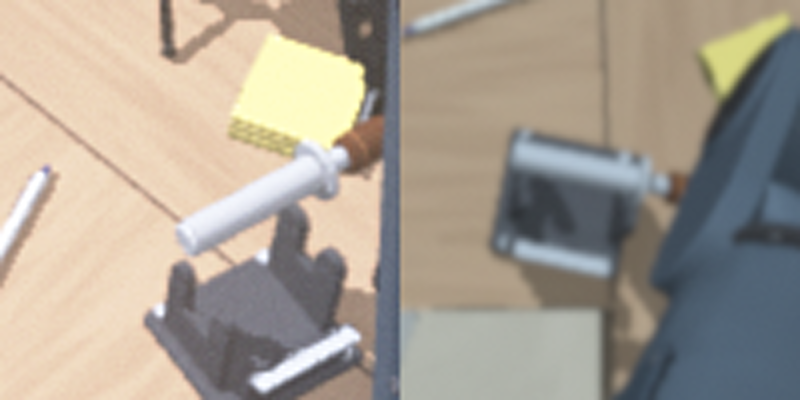

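The spindle is held level, with its tip at side (337,160). I'll use the far fork as a jig: with the grip about 51 mm above its seated height, a loosened grip lets the tip droop until the shaft rests in the far slot at about 22°.

Request:
arm_command --gripper '[1, 1, 1, 0.74, 0.74, 0.74]' --pt "0 0 0.03" --pt "0 0 0.048" --pt "0 0 0.048" --pt "0 0 0.048" --pt "0 0 0.048" --pt "0 0 0.048" --yaw '[0, 0, 0, 0, 0, 0]'

```text
time: 4.7
ee_pos: [488.1, -261.1, 94.1]
tcp_rot: [0.001, 0.78, 0.626, 0.0]
wrist_force: [0.2, 0.1, -1.2]
finger_gap: 0.263
grip_force: 48.4
```

```bash
python3 -c "
from h import *
info()"
```

```text
t 4.70 p [ 488.1 -261.1   94.1] tooly -12.49 deg tilt -1.0000 F [ 0.2  0.1 -1.2] M [-0.14  0.06 -0.02] gap 0.263 grip 48.4 j [-0.58  0.54  1.75  0.    0.85 -0.36]
```

Request:
arm_command --gripper '[0.73, 0.73, 0.73]' --pt "0 0 0" --pt "0 0 0" --pt "0 0 0" --yaw '[0, 0, 0]'

```text
time: 5.0
ee_pos: [487.8, -260.8, 93.5]
tcp_rot: [0.0, 0.78, 0.626, 0.0]
wrist_force: [0.4, -0.2, -1.0]
finger_gap: 0.273
grip_force: 22.5
```

```bash
python3 -c "
from h import *
info()"
```

```text
t 5.00 p [ 487.8 -260.8   93.5] tooly -12.49 deg tilt -1.0000 F [ 0.4 -0.2 -1. ] M [-0.05 -0.01 -0.04] gap 0.273 grip 22.5 j [-0.58  0.54  1.75 -0.    0.85 -0.36]
```

Request:
arm_command --gripper '[0.726, 0.726, 0.726]' --pt "0 0 0" --pt "0 0 0" --pt "0 0 0" --yaw '[0, 0, 0]'

```text
time: 5.3
ee_pos: [487.7, -260.7, 93.3]
tcp_rot: [-0.0, 0.78, 0.626, 0.0]
wrist_force: [0.3, -0.3, -1.8]
finger_gap: 0.275
grip_force: 13.1
```

```bash
cat >> h.py <<'E'
def shaft(c,r,hi=125):
    u,v,w,h=r;H=cv2.cvtColor(c["color"],cv2.COLOR_RGB2HSV).astype(int)[v:v+h,u:u+w]
    m=((H[...,2]>hi)&(H[...,1]<75)&((H[...,0]>85)|(H[...,1]<25))).astype(np.uint8)
    n,l,st,ce=cv2.connectedComponentsWithStats(m);k=1+np.argmax(st[1:,4]);ys,xs=np.nonzero(l==k)
    return np.c_[xs+u,ys+v].astype(np.float32)
E
python3 - <<'E'
from h import *
from rig import *
s=info();c=capture("side")
p=shaft(c,(315,125,60,70));print(len(p),cv2.minAreaRect(p))
c1=pickle.load(open("c1.pkl","rb"))["side"];p1=shaft(c1,(315,125,60,70));print("level",len(p1),cv2.minAreaRect(p1))
g=s["ee_pos"]+[0,0,18.7];a=np.radians(77.5)
for g in(g,):
 for th in (0,.1,.2,.3,.384,.45):
  D=np.array([np.cos(a)*np.cos(th),np.sin(a)*np.cos(th),-np.sin(th)])
  q=proj(c,[g+56*D,g+146*D]);e=q[1]-q[0];print(th,q.ravel().round(1),"mid",q.mean(0).round(1),"ang",np.degrees(np.arctan2(e[1],e[0])).round(1))
E
```

```text
t 5.30 p [ 487.7 -260.7   93.3] tooly -12.49 deg tilt -1.0000 F [ 0.3 -0.3 -1.8] M [0.01 0.   0.02] gap 0.275 grip 13.1 j [-0.58  0.54  1.76  0.    0.85 -0.36]
917 ((357.70733642578125, 177.10935974121094), (37.275150299072266, 53.865684509277344), 51.76617431640625)
level 539 ((355.3824462890625, 180.44992065429688), (35.620662689208984, 26.36309814453125), 49.63546371459961)
0 [366.2 153.6 335.  170.1] mid [350.6 161.8] ang 152.1
0.1 [365.9 154.9 334.6 173.4] mid [350.3 164.1] ang 149.4
0.2 [365.9 156.1 334.8 176.3] mid [350.4 166.2] ang 146.9
0.3 [366.  157.1 335.5 178.8] mid [350.8 168. ] ang 144.6
0.384 [366.3 157.9 336.5 180.6] mid [351.4 169.2] ang 142.7
0.45 [366.6 158.4 337.4 181.8] mid [352.  170.1] ang 141.2
```

Run:
```python
from h import *
from rig import *
c=capture("side")
cv2.imwrite("pics/a3.png",cv2.resize(c["color"][130:220,300:400,::-1],(800,720)[:1]+(600,) if 0 else (666,600),interpolation=cv2.INTER_CUBIC))
```

```text
(no output)
```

View pics/a3.png

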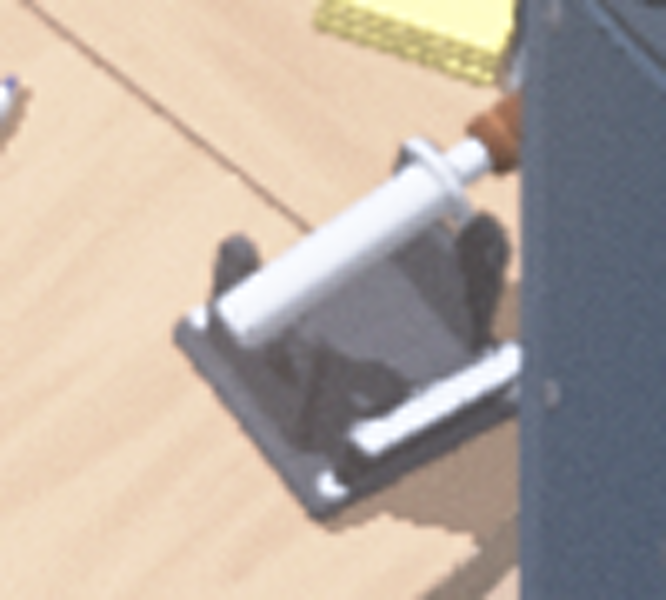

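Request:
arm_command --gripper '[0.724, 0.724, 0.724]' --pt "0 0 0" --pt "0 0 0" --pt "0 0 0" --yaw '[0, 0, 0]'

```text
time: 5.7
ee_pos: [487.7, -260.8, 93.3]
tcp_rot: [-0.0, 0.78, 0.626, 0.0]
wrist_force: [0.9, 1.3, -1.4]
finger_gap: 0.279
grip_force: 8.7
```

Run:
```python
from h import *
from rig import *
for i in range(4): s=info();c=capture("side")
# bright shaft: edge-fit within narrow ROI
H=c["color"][:, :].astype(int)
m=np.zeros(H.shape[:2],np.uint8);m[148:184,331:368]=(H.min(2)>165)[148:184,331:368]
n,l,st,ce=cv2.connectedComponentsWithStats(m);k=1+np.argmax(st[1:,4]);ys,xs=np.nonzero(l==k)
p=np.c_[xs,ys].astype(np.float32);print(len(p),cv2.minAreaRect(p),cv2.fitLine(p,cv2.DIST_L2,0,.01,.01).ravel(),"tip",p[np.argsort(p[:,0]-p[:,1])[:8]].mean(0))
```

```text
t 5.70 p [ 487.7 -260.8   93.3] tooly -12.49 deg tilt -1.0000 F [ 0.9  1.3 -1.4] M [ 0.07  0.03 -0.03] gap 0.279 grip 8.7 j [-0.58  0.54  1.76  0.    0.85 -0.36]
t 5.75 p [ 487.7 -260.8   93.3] tooly -12.49 deg tilt -1.0000 F [ 0.8  1.1 -1. ] M [ 0.12 -0.05  0.  ] gap 0.272 grip 8.7 j [-0.58  0.54  1.76  0.    0.85 -0.36]
t 5.80 p [ 487.7 -260.8   93.3] tooly -12.49 deg tilt -1.0000 F [ 0.9  0.6 -1.1] M [ 0.08  0.01 -0.02] gap 0.274 grip 8.7 j [-0.58  0.54  1.76  0.    0.85 -0.36]
t 5.85 p [ 487.7 -260.8   93.3] tooly -12.49 deg tilt -1.0000 F [ 0.1  0.6 -1.7] M [ 0.02 -0.01 -0.01] gap 0.277 grip 8.7 j [-0.58  0.54  1.76  0.    0.85 -0.36]
794 ((349.0, 164.0), (32.0, 36.0), 90.0) [  0.8789765   -0.47686505 347.06296    159.80353   ] tip [334.25 177.75]
```

```bash
cat >> h.py <<'E'
def line(c,p0,p1,hw=11):
    # grey bright pixels within hw px of segment p0-p1, big component, minAreaRect
    H=cv2.cvtColor(c["color"],cv2.COLOR_RGB2HSV).astype(int)
    m=np.zeros(H.shape[:2],np.uint8);cv2.line(m,tuple(map(int,p0)),tuple(map(int,p1)),1,hw)
    m=(m>0)&(H[...,1]<38)&(H[...,2]>135)
    n,l,st,ce=cv2.connectedComponentsWithStats(m.astype(np.uint8));k=1+np.argmax(st[1:,4]);ys,xs=np.nonzero(l==k)
    p=np.c_[xs,ys].astype(np.float32);v=cv2.fitLine(p,cv2.DIST_L2,0,.01,.01).ravel()
    t=(p-v[2:])@v[:2];return len(p),np.degrees(np.arctan2(v[1],v[0])),v[2:]+v[:2]*t.min(),v[2:]+v[:2]*t.max()
E
python3 - <<'E'
from h import *
from rig import *
c1=pickle.load(open("c1.pkl","rb"))["side"];c=capture("side")
print(line(c1,(335,161),(362,146),15));print(line(c,(334,179),(358,162),15))
a=np.radians(77.5)
for g,ths in((np.array([487.3,-260.6,140.7+16]),(0,)),(np.array([487.7,-260.8,93.3+16]),(.2,.25,.3,.35,.4))):
 for th in ths:
  D=np.array([np.cos(a)*np.cos(th),np.sin(a)*np.cos(th),-np.sin(th)])
  q=proj(c,[g+146*D,g+66*D]);e=q[1]-q[0];print(th,q.ravel().round(1),"ang",np.degrees(np.arctan2(e[1],e[0])).round(1))
E
```

```text
(392, np.float32(-27.614305), array([334.11893, 160.31567], dtype=float32), array([368.654 , 142.2502], dtype=float32))
(438, np.float32(-34.166885), array([328.01694, 183.02496], dtype=float32), array([364.74408, 158.09625], dtype=float32))
0 [336.9 159.4 365.6 144.3] ang -27.7
0.2 [334.7 176.9 362.3 158.9] ang -33.1
0.25 [335.  178.2 362.4 159.5] ang -34.3
0.3 [335.4 179.4 362.5 160.1] ang -35.4
0.35 [335.9 180.5 362.7 160.7] ang -36.6
0.4 [336.6 181.5 362.9 161.2] ang -37.7
```

The tilt is only about 0.25 rad, because the flange's lower rear edge catches the near prongs. I regrip, shift the spindle 15 mm forward along itself (tool +x), lower it a little and loosen again.

Request:
arm_command --gripper '[1, 1, 1, 1, 1, 1, 0.73, 0.726, 0.724, 0.724, 0.724, 0.724]' --pt "0 0 0" --pt "0 0 -0.012" --pt "0.015 0 -0.012" --pt "0.015 0 -0.012" --pt "0.015 0 0.006" --pt "0.015 0 0.006" --pt "0.015 0 0.006" --pt "0.015 0 0.006" --pt "0.015 0 0.006" --pt "0.015 0 0.006" --pt "0.015 0 0.006" --pt "0.015 0 0.006" --yaw '[0, 0, 0, 0, 0, 0, 0, 0, 0, 0, 0, 0]'

```text
time: 7.15
ee_pos: [491.1, -246.3, 87.5]
tcp_rot: [0.0, 0.78, 0.626, 0.0]
wrist_force: [0.3, -0.1, -0.1]
finger_gap: 0.271
grip_force: 8.9
```

Run:
```python
from h import *
from rig import *
s=info();c=capture("side")
a=np.radians(77.5)
g=s["ee_pos"]+[0,0,16]
for th in(.2,.25,.3,.35,.4,.45):
  D=np.array([np.cos(a)*np.cos(th),np.sin(a)*np.cos(th),-np.sin(th)])
  q=proj(c,[g+146*D,g+66*D]);e=q[1]-q[0];print(th,q.ravel().round(1),"ang",np.degrees(np.arctan2(e[1],e[0])).round(1))
print(line(c,q[0]+[1,-.5],q[1]+[-3,1],13))
u,v=q.mean(0).astype(int);cv2.imwrite("pics/a4.png",cv2.resize(c["color"][v-30:v+30,u-40:u+40,::-1],(800,600),interpolation=cv2.INTER_CUBIC));print(u-40,v-30)
```

```text
t 7.15 p [ 491.1 -246.3   87.5] tooly -12.50 deg tilt -1.0000 F [ 0.3 -0.1 -0.1] M [-0.05 -0.05 -0.02] gap 0.271 grip 8.9 j [-0.55  0.54  1.77  0.    0.83 -0.33]
0.2 [329.3 180.9 356.9 162.9] ang -33.1
0.25 [329.7 182.2 357.  163.6] ang -34.3
0.3 [330.1 183.4 357.1 164.1] ang -35.4
0.35 [330.6 184.4 357.3 164.7] ang -36.6
0.4 [331.3 185.4 357.5 165.2] ang -37.7
0.45 [332.1 186.3 357.8 165.6] ang -38.8
(398, np.float32(-37.149776), array([329.30737, 185.4057 ], dtype=float32), array([359.5914, 162.4607], dtype=float32))
304 145
```

View pics/a4.png

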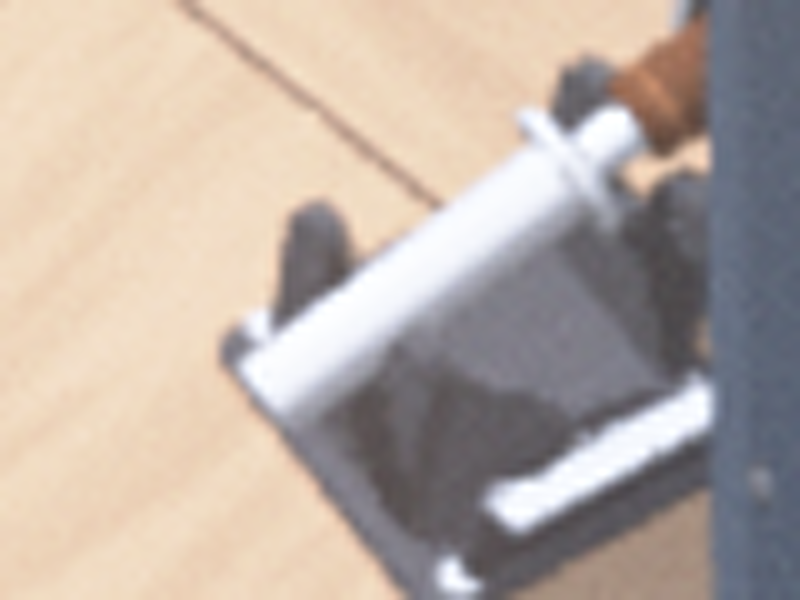

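The shaft now lies at about 0.375 rad (fitted angle -37.15°, tip at side (331,184)), close to the 22° wanted. I grip fully, lift, and carry it to a stand-off before the chute.

Request:
arm_command --gripper '[1, 1, 1, 1, 1, 1, 1, 1, 1, 1, 1, 1]' --pt "0 0 0" --pt "0 0 0" --pt "0 0 -0.03" --pt "0 0 -0.07" --pt "0 0 -0.09" --pt "0.03 -0.004 -0.09" --pt "0.07 -0.01 -0.09" --pt "0.115 -0.016 -0.09" --pt "0.16 -0.024 -0.09" --pt "0.205 -0.031 -0.09" --pt "0.245 -0.038 -0.09" --pt "0.275 -0.042 -0.09" --yaw '[0, 0, 0, 0, 0, -0.03, -0.07, -0.11, -0.15, -0.19, -0.205, -0.205]'

```text
time: 8.4
ee_pos: [509.0, 33.7, 177.3]
tcp_rot: [-0.0, 0.711, 0.703, -0.0]
wrist_force: [-0.4, -0.6, -0.8]
finger_gap: 0.258
grip_force: 59.3
```

```bash
python3 -c "
from h import *
go(510.5,47,116)"
```

```text
t 8.40 p [509.   33.7 177.3] tooly -0.64 deg tilt -1.0000 F [-0.4 -0.6 -0.8] M [-0.09 -0.02 -0.08] gap 0.258 grip 59.3 j [-0.03  0.35  1.81  0.    0.99 -0.01]
shift m [0.0133 0.0014 0.0613]
```

Request:
arm_command --gripper '[1, 1, 1, 1, 1]' --pt "0.013 0.001 0.03" --pt "0.013 0.001 0.061" --pt "0.013 0.001 0.061" --pt "0.013 0.001 0.061" --pt "0.013 0.001 0.061" --yaw '[0, 0, 0, 0, 0]'

```text
time: 8.9
ee_pos: [511.4, 44.1, 117.8]
tcp_rot: [0.001, 0.712, 0.702, 0.001]
wrist_force: [-0.6, 1.0, -2.0]
finger_gap: 0.261
grip_force: 59.0
```

Run:
```python
from h import *
from rig import *
s=info();c=capture("side");t=capture("top")
pickle.dump({"side":c,"top":t},open("c2.pkl","wb"))
a=np.radians(90-.64);g=s["ee_pos"]+[0,0,16]
for th in(.33,.38,.43):
  D=np.array([np.cos(a)*np.cos(th),np.sin(a)*np.cos(th),-np.sin(th)])
  for n,k in(("side",c),("top",t)):
    q=proj(k,[g+146*D,g+66*D]);e=q[1]-q[0];print(n,th,q.ravel().round(1),"ang",np.degrees(np.arctan2(e[1],e[0])).round(1),"tip",(g+146*D).round(1))
A=np.hstack([cv2.resize(c["color"][240:320,200:280,::-1],(400,400),interpolation=cv2.INTER_CUBIC),cv2.resize(t["color"][205:265,190:250,::-1],(400,400),interpolation=cv2.INTER_CUBIC)])
cv2.imwrite("pics/a5.png",A)
```

```text
t 8.90 p [511.4  44.1 117.8] tooly -0.77 deg tilt -1.0000 F [-0.6  1.  -2. ] M [-0.14  0.02  0.01] gap 0.261 grip 59.0 j [-0.    0.44  1.85 -0.    0.85  0.01]
side 0.33 [242.  258.3 267.2 231.7] ang -46.5 tip [513.  182.2  86.5]
top 0.33 [224.8 232.8 249.9 232.1] ang -1.7 tip [513.  182.2  86.5]
side 0.38 [243.1 258.8 267.6 232. ] ang -47.5 tip [512.9 179.6  79.6]
top 0.38 [225.9 233.1 250.3 232.2] ang -2.1 tip [512.9 179.6  79.6]
side 0.43 [244.3 259.2 268.1 232.3] ang -48.5 tip [512.9 176.8  72.9]
top 0.43 [227.1 233.3 250.8 232.3] ang -2.5 tip [512.9 176.8  72.9]
```

View pics/a5.png

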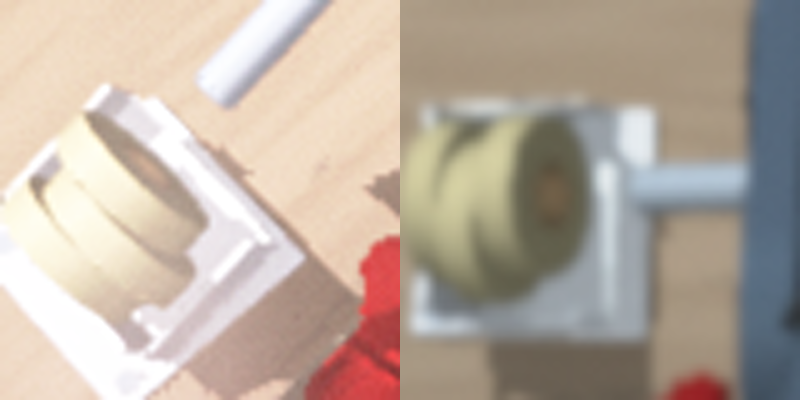

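The side view shows the nose at (243.6,258) and the top view shows it at (224.8,233), both as predicted. The bore of roll 3 is at top (212.8,233.5), in line sideways. I advance along the slope.

Request:
arm_command --gripper '[1, 1, 1, 1, 1, 1]' --pt "0.012 0 0.005" --pt "0.024 0 0.0097" --pt "0.0297 0 0.012" --pt "0.0297 0 0.012" --pt "0.0297 0 0.012" --pt "0.0297 0 0.012" --yaw '[0, 0, 0, 0, 0, 0]'

```text
time: 9.6
ee_pos: [511.0, 74.0, 104.4]
tcp_rot: [0.0, 0.712, 0.702, 0.0]
wrist_force: [-0.9, 0.4, -2.1]
finger_gap: 0.255
grip_force: 59.0
```

```bash
cat >> h.py <<'E'
d=np.array([.011,.927,-.375]);HA=np.array([507.3,238,55.])
def st(n=3,th=.38):
    import rig
    F=[];
    for i in range(n):
        s=rig.get_state();F.append(np.r_[s["wrist_force"],s["wrist_torque"]])
        if i<n-1: rig.capture("side")
    F=np.mean(F,0);a=np.arctan2(tool(s)[1,0],tool(s)[0,0]);D=np.array([np.cos(a)*np.cos(th),np.sin(a)*np.cos(th),-np.sin(th)])
    tip=s["ee_pos"]+[0,0,16]+146*D;r=tip-HA
    print("t %.2f"%s["time"],"tcp",s["ee_pos"].round(1),"tip",tip.round(1),"s %.1f lat %.1f up %.1f"%(r@d,r[0]-.012*r[1],r@[0,.375,.927]),"F",F[:3].round(1),"Fax %.1f"%(F[:3]@d),"M",F[3:].round(2),"gap %.3f"%s["finger_gap"])
E
python3 - <<'E'
from h import *
c=pickle.load(open("c2.pkl","rb"))["side"]
print(line(c,(244,258),(262,239),11))
st()
E
```

```text
(336, np.float32(-45.877045), array([241.02937, 259.05862], dtype=float32), array([265.17126, 234.16609], dtype=float32))
t 9.70 tcp [511.1  73.9 104.4] tip [512.9 209.4  66.2] s -30.6 lat 5.9 up -0.3 F [-0.5 -0.2 -1.7] Fax 0.5 M [-0.12  0.01  0.  ] gap 0.258
```

Run:
```python
from h import *
c=pickle.load(open("c2.pkl","rb"))
for n,poly,ths in(("side",[(236,250),(262,222),(278,236),(252,268)],0),("top",[(219,226),(246,226),(246,240),(219,240)],0)):
    k=c[n];L=cv2.cvtColor(k["color"],cv2.COLOR_RGB2LAB).astype(float)
    b=L[...,2]-128; m=np.zeros(b.shape,np.uint8);cv2.fillPoly(m,[np.array(poly)],1)
    mm=(m>0)&(b<4)&(L[...,0]>100)
    nn,l,s,ce=cv2.connectedComponentsWithStats(mm.astype(np.uint8));q=1+np.argmax(s[1:,4]);ys,xs=np.nonzero(l==q)
    p=np.c_[xs,ys].astype(np.float32);print(n,len(p),cv2.minAreaRect(p),cv2.fitLine(p,cv2.DIST_L2,0,.01,.01).ravel())
    for v in range(ys.min(),ys.max()+1,3 if n=="side" else 1): print(v,xs[ys==v].min(),xs[ys==v].max(),end=" | ")
    print()
a=np.radians(90-.7);g=np.array([511.4,44.1,117.8+16])
for th in(.28,.33,.38,.43):
  D=np.array([np.cos(a)*np.cos(th),np.sin(a)*np.cos(th),-np.sin(th)])
  q=proj(c["side"],[g+146*D,g+90*D]);e=q[1]-q[0];print(th,np.degrees(np.arctan2(e[1],e[0])).round(2),q.round(1).tolist())
```

```text
side 407 ((255.75003051757812, 242.25003051757812), (14.142135620117188, 40.305084228515625), 45.0) [  0.68247217  -0.73091155 256.199      242.78624   ]
224 264 264 | 227 265 268 | 230 262 271 | 233 259 275 | 236 256 269 | 239 253 266 | 242 251 263 | 245 248 260 | 248 245 258 | 251 242 255 | 254 240 252 | 257 242 249 | 260 245 247 | 
top 331 ((232.5, 233.0), (14.0, 27.0), 90.0) [9.9999475e-01 3.2446459e-03 2.3198187e+02 2.3283987e+02]
226 219 246 | 227 219 246 | 228 219 246 | 229 219 246 | 230 219 246 | 231 219 246 | 232 219 246 | 233 219 246 | 234 219 246 | 235 219 246 | 236 219 246 | 237 219 246 | 238 219 246 | 239 219 246 | 240 219 246 | 
0.28 -45.51 [[241.0, 257.6], [259.1, 239.2]]
0.33 -46.49 [[242.0, 258.3], [259.6, 239.7]]
0.38 -47.47 [[243.0, 258.8], [260.2, 240.1]]
0.43 -48.46 [[244.2, 259.2], [260.9, 240.4]]
```

Request:
arm_command --gripper '[1, 1, 1, 1, 1]' --pt "0.0019 0 0.0008" --pt "0.0037 0 0.0015" --pt "0.0056 0 0.0023" --pt "0.0074 0 0.003" --pt "0.0074 0 0.003" --yaw '[0, 0, 0, 0, 0]'

```text
time: 10.2
ee_pos: [511.0, 81.7, 101.1]
tcp_rot: [-0.0, 0.712, 0.703, -0.0]
wrist_force: [-1.0, -0.1, -1.8]
finger_gap: 0.256
grip_force: 59.0
```

```bash
python3 -c "
from h import *
st()"
```

```text
t 10.30 tcp [511.1  81.6 101.3] tip [512.8 217.1  63.1] s -22.3 lat 5.7 up -0.3 F [-0.4 -0.2 -2. ] Fax 0.5 M [-0.13  0.01 -0.01] gap 0.261
```

No force 6 mm past the face, so the nose is entering roll 3. I continue.

Request:
arm_command --gripper '[1, 1, 1, 1, 1]' --pt "0.0019 0 0.0008" --pt "0.0037 0 0.0015" --pt "0.0056 0 0.0023" --pt "0.0074 0 0.003" --pt "0.0074 0 0.003" --yaw '[0, 0, 0, 0, 0]'

```text
time: 10.8
ee_pos: [511.1, 89.3, 98.2]
tcp_rot: [-0.0, 0.712, 0.703, 0.0]
wrist_force: [-0.1, 0.8, -1.2]
finger_gap: 0.26
grip_force: 59.2
```

```bash
python3 -c "
from h import *
st()"
```

```text
t 10.90 tcp [511.2  89.1  98.3] tip [512.9 224.7  60.1] s -14.2 lat 5.8 up -0.3 F [-0.2  0.8 -0.8] Fax 1.1 M [ 0.2  -0.01 -0.01] gap 0.258
```

Request:
arm_command --gripper '[1, 1]' --pt "0.0008 0 -0.002" --pt "0.0008 0 -0.002" --yaw '[0, 0]'

```text
time: 11.1
ee_pos: [511.2, 89.7, 100.5]
tcp_rot: [0.0, 0.712, 0.703, 0.0]
wrist_force: [-0.1, -0.3, -2.4]
finger_gap: 0.262
grip_force: 59.5
```

```bash
python3 -c "
from h import *
st()"
```

```text
t 11.20 tcp [511.1  89.6 100.3] tip [512.9 225.2  62.2] s -14.5 lat 5.7 up 1.8 F [-0.2 -0.3 -2.2] Fax 0.6 M [-0.13 -0.01  0.01] gap 0.260
```

The nose had touched the bottom of the bore, and raising it freed it. Next I drag sideways towards roll 2's estimated bore.

Request:
arm_command --gripper '[1, 1, 1, 1, 1, 1, 1]' --pt "0.0004 -0.002 -0.001" --pt "0.0004 -0.004 -0.001" --pt "0.0004 -0.006 -0.001" --pt "0.0004 -0.008 -0.001" --pt "0.0004 -0.0095 -0.001" --pt "0.0004 -0.011 -0.001" --pt "0.0004 -0.011 -0.001" --yaw '[0, 0, 0, 0, 0, 0, 0]'

```text
time: 11.9
ee_pos: [500.0, 90.2, 101.3]
tcp_rot: [-0.0, 0.712, 0.703, -0.0]
wrist_force: [-0.1, 0.4, -1.7]
finger_gap: 0.262
grip_force: 59.3
```

Run:
```python
from h import *
from rig import *
st()
c=capture("side");t=capture("top");pickle.dump({"side":c,"top":t},open("c3.pkl","wb"))
A=np.hstack([cv2.resize(c["color"][245:315,190:260,::-1],(400,400),interpolation=cv2.INTER_CUBIC),cv2.resize(t["color"][215:260,188:233,::-1],(400,400),interpolation=cv2.INTER_CUBIC)])
cv2.imwrite("pics/a6.png",A)
# buff mask extents per column, top view, then & now
for k in(pickle.load(open("c2.pkl","rb"))["top"],t):
    L=cv2.cvtColor(k["color"],cv2.COLOR_RGB2LAB).astype(int);m=(L[...,2]-128>14)&(L[...,1]-128<2)
    print([(u,)+tuple(215+np.nonzero(m[215:260,u])[0][[0,-1]]) for u in range(188,222,2) if m[215:260,u].any()])
```

```text
t 12.00 tcp [500.2  90.2 101.3] tip [502.  225.8  63.2] s -14.4 lat -5.2 up 3.0 F [-0.2 -0.2 -1.7] Fax 0.5 M [-0.12  0.04 -0.01] gap 0.253
[(190, np.int64(227), np.int64(241)), (192, np.int64(225), np.int64(242)), (194, np.int64(225), np.int64(242)), (196, np.int64(224), np.int64(244)), (198, np.int64(225), np.int64(246)), (200, np.int64(226), np.int64(246)), (202, np.int64(225), np.int64(241)), (204, np.int64(224), np.int64(242)), (206, np.int64(223), np.int64(242)), (208, np.int64(223), np.int64(225))]
[(190, np.int64(226), np.int64(240)), (192, np.int64(225), np.int64(242)), (194, np.int64(225), np.int64(243)), (196, np.int64(224), np.int64(244)), (198, np.int64(225), np.int64(245)), (200, np.int64(226), np.int64(246)), (202, np.int64(226), np.int64(245)), (204, np.int64(226), np.int64(245)), (206, np.int64(226), np.int64(245)), (208, np.int64(226), np.int64(229))]
```

View pics/a6.png

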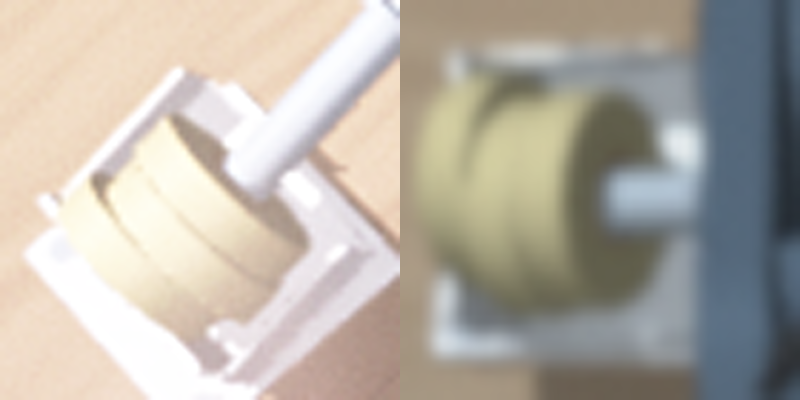

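The top view shows rolls 3 and 2 nearly in line now (lower edges at rows 245 and 246), with the nose at about roll 2's centre. I advance gently.

Request:
arm_command --gripper '[1, 1, 1, 1, 1, 1]' --pt "0.0014 0 0.0006" --pt "0.0028 0 0.0011" --pt "0.0042 0 0.0017" --pt "0.0056 0 0.0023" --pt "0.0065 0 0.0026" --pt "0.0065 0 0.0026" --yaw '[0, 0, 0, 0, 0, 0]'

```text
time: 12.7
ee_pos: [500.2, 96.9, 98.6]
tcp_rot: [-0.0, 0.712, 0.703, -0.0]
wrist_force: [0.6, 0.8, -2.2]
finger_gap: 0.258
grip_force: 59.3
```

```bash
python3 -c "
from h import *
st()"
```

```text
t 12.80 tcp [500.3  96.8  98.7] tip [502.  232.3  60.6] s -7.4 lat -5.2 up 3.0 F [ 0.5  0.4 -1.9] Fax 1.1 M [-0.1  -0.    0.01] gap 0.258
```

Request:
arm_command --gripper '[1, 1, 1, 1, 1, 1]' --pt "0.0014 0 0.0006" --pt "0.0028 0 0.0011" --pt "0.0042 0 0.0017" --pt "0.0056 0 0.0023" --pt "0.0065 0 0.0026" --pt "0.0065 0 0.0026" --yaw '[0, 0, 0, 0, 0, 0]'

```text
time: 13.4
ee_pos: [500.3, 103.4, 96.0]
tcp_rot: [-0.0, 0.712, 0.703, -0.0]
wrist_force: [0.1, -0.3, -1.7]
finger_gap: 0.262
grip_force: 59.3
```

```bash
python3 -c "
from h import *
st()"
```

```text
t 13.50 tcp [500.4 103.3  96.1] tip [502.1 238.8  57.9] s -0.4 lat -5.2 up 3.0 F [-0.  -0.5 -1.4] Fax 0.1 M [-0.11  0.   -0.  ] gap 0.258
```

Request:
arm_command --gripper '[1, 1, 1, 1, 1, 1]' --pt "0.0014 0 0.0006" --pt "0.0028 0 0.0011" --pt "0.0042 0 0.0017" --pt "0.0056 0 0.0023" --pt "0.0065 0 0.0026" --pt "0.0065 0 0.0026" --yaw '[0, 0, 0, 0, 0, 0]'

```text
time: 14.1
ee_pos: [500.4, 109.9, 93.4]
tcp_rot: [-0.0, 0.712, 0.703, -0.0]
wrist_force: [-0.0, -0.4, -1.5]
finger_gap: 0.257
grip_force: 59.3
```

```bash
python3 -c "
from h import *
st()"
```

```text
t 14.20 tcp [500.4 109.7  93.5] tip [502.2 245.3  55.3] s 6.6 lat -5.2 up 3.1 F [ 0.   0.2 -1. ] Fax 0.5 M [-0.1  -0.04  0.02] gap 0.257
```

Request:
arm_command --gripper '[1, 1, 1, 1, 1, 1, 1, 1, 1]' --pt "0 0.002 0" --pt "0 0.004 0" --pt "0 0.0055 0" --pt "0 0.0065 0" --pt "0 0.0065 0" --pt "0.0014 0.0065 0.0006" --pt "0.0028 0.0065 0.0011" --pt "0.0042 0.0065 0.0017" --pt "0.0042 0.0065 0.0017" --yaw '[0, 0, 0, 0, 0, 0, 0, 0, 0]'

```text
time: 15.1
ee_pos: [506.9, 114.0, 91.7]
tcp_rot: [-0.0, 0.712, 0.703, -0.0]
wrist_force: [-1.0, -0.8, -1.2]
finger_gap: 0.255
grip_force: 59.3
```

```bash
python3 -c "
from h import *
st()"
```

```text
t 15.20 tcp [506.9 113.9  91.8] tip [508.7 249.5  53.6] s 11.2 lat 1.3 up 3.0 F [-0.2  0.3 -1. ] Fax 0.6 M [-0.11  0.02  0.02] gap 0.255
```

Request:
arm_command --gripper '[1, 1, 1, 1, 1, 1]' --pt "0.0009 0 0.0004" --pt "0.0019 0 0.0008" --pt "0.0028 0 0.0011" --pt "0.0037 0 0.0015" --pt "0.0046 0 0.0019" --pt "0.0046 0 0.0019" --yaw '[0, 0, 0, 0, 0, 0]'

```text
time: 15.8
ee_pos: [507.0, 118.6, 89.8]
tcp_rot: [-0.0, 0.712, 0.703, -0.0]
wrist_force: [-0.6, 0.0, -2.3]
finger_gap: 0.259
grip_force: 59.3
```

```bash
python3 -c "
from h import *
st()"
```

```text
t 15.90 tcp [507.  118.5  89.9] tip [508.8 254.   51.7] s 16.1 lat 1.3 up 3.0 F [-0.1  0.3 -1.8] Fax 0.9 M [-0.1   0.01  0.03] gap 0.261
```

Request:
arm_command --gripper '[1, 1, 1, 1, 1, 1, 1]' --pt "0.0014 0 0.0006" --pt "0.0028 0 0.0011" --pt "0.0042 0 0.0017" --pt "0.0056 0 0.0023" --pt "0.007 0 0.0028" --pt "0.0083 0 0.0034" --pt "0.0083 0 0.0034" --yaw '[0, 0, 0, 0, 0, 0, 0]'

```text
time: 16.6
ee_pos: [507.1, 127.0, 86.4]
tcp_rot: [-0.0, 0.712, 0.703, 0.0]
wrist_force: [0.4, -0.1, -1.6]
finger_gap: 0.257
grip_force: 59.3
```

```bash
python3 -c "
from h import *
st()"
```

```text
t 16.70 tcp [507.  126.8  86.4] tip [508.8 262.4  48.3] s 25.2 lat 1.2 up 2.9 F [ 0.6 -0.  -1.3] Fax 0.5 M [-0.   -0.08 -0.03] gap 0.262
```

All three rolls are threaded. I advance most of the way to the flange.

Request:
arm_command --gripper '[1, 1, 1, 1, 1, 1]' --pt "0.0023 0 0.0009" --pt "0.0046 0 0.0019" --pt "0.007 0 0.0028" --pt "0.0093 0 0.0037" --pt "0.0116 0 0.0047" --pt "0.0116 0 0.0047" --yaw '[0, 0, 0, 0, 0, 0]'

```text
time: 17.3
ee_pos: [507.3, 138.7, 81.7]
tcp_rot: [-0.0, 0.712, 0.703, 0.0]
wrist_force: [0.1, -0.4, -0.8]
finger_gap: 0.263
grip_force: 59.3
```

```bash
python3 -c "
from h import *
st()"
```

```text
t 17.40 tcp [507.3 138.4  81.7] tip [509.  274.   43.6] s 37.7 lat 1.3 up 2.9 F [ 0.  -0.2 -1. ] Fax 0.2 M [-0.   -0.04 -0.06] gap 0.256
```

Request:
arm_command --gripper '[1, 1, 1, 1, 1, 1, 1]' --pt "0.0023 0 0.0009" --pt "0.0046 0 0.0019" --pt "0.007 0 0.0028" --pt "0.0093 0 0.0037" --pt "0.0116 0 0.0047" --pt "0.0139 0 0.0056" --pt "0.0139 0 0.0056" --yaw '[0, 0, 0, 0, 0, 0, 0]'

```text
time: 18.1
ee_pos: [507.5, 152.6, 76.1]
tcp_rot: [-0.0, 0.712, 0.703, 0.0]
wrist_force: [0.5, 1.3, -0.7]
finger_gap: 0.255
grip_force: 59.2
```

```bash
python3 -c "
from h import *
st()"
```

```text
t 18.20 tcp [507.5 152.3  76.1] tip [509.2 287.9  38. ] s 52.7 lat 1.3 up 3.0 F [ 0.3  0.8 -0.8] Fax 1.0 M [ 0.02 -0.04 -0.  ] gap 0.259
```

Request:
arm_command --gripper '[1, 1, 1, 1, 1]' --pt "0.0014 0 0.0006" --pt "0.0028 0 0.0011" --pt "0.0042 0 0.0017" --pt "0.0056 0 0.0023" --pt "0.0056 0 0.0023" --yaw '[0, 0, 0, 0, 0]'

```text
time: 18.7
ee_pos: [507.6, 158.1, 73.8]
tcp_rot: [-0.0, 0.712, 0.703, 0.0]
wrist_force: [-0.1, 0.4, 0.2]
finger_gap: 0.261
grip_force: 59.3
```

```bash
python3 -c "
from h import *
st()"
```

```text
t 18.80 tcp [507.5 158.   73.8] tip [509.3 293.5  35.7] s 58.7 lat 1.3 up 2.9 F [ 0.4  1.1 -0.2] Fax 1.1 M [ 0.05 -0.06 -0.04] gap 0.261
```

Request:
arm_command --gripper '[1, 1, 1, 1]' --pt "0.0009 0 0.0002" --pt "0.0017 0 0.0004" --pt "0.0023 0 0.0006" --pt "0.0023 0 0.0006" --yaw '[0, 0, 0, 0]'

```text
time: 19.2
ee_pos: [507.6, 160.2, 73.3]
tcp_rot: [0.0, 0.712, 0.703, 0.0]
wrist_force: [0.3, 0.3, -1.0]
finger_gap: 0.259
grip_force: 59.4
```

```bash
python3 -c "
from h import *
st()"
```

```text
t 19.30 tcp [507.6 160.2  73.3] tip [509.3 295.8  35.1] s 61.0 lat 1.3 up 3.2 F [ 0.4  0.3 -1.2] Fax 0.7 M [-0.   -0.06 -0.07] gap 0.258
```

Request:
arm_command --gripper '[1, 1, 1, 1]' --pt "0.0005 0 0.0002" --pt "0.001 0 0.0004" --pt "0.0014 0 0.0006" --pt "0.0014 0 0.0006" --yaw '[0, 0, 0, 0]'

```text
time: 19.7
ee_pos: [507.6, 161.6, 72.7]
tcp_rot: [-0.0, 0.712, 0.702, -0.0]
wrist_force: [1.2, 1.0, -0.3]
finger_gap: 0.258
grip_force: 59.3
```

```bash
python3 -c "
from h import *
st()"
```

```text
t 19.80 tcp [507.6 161.6  72.7] tip [509.3 297.2  34.5] s 62.6 lat 1.3 up 3.2 F [ 0.6  0.5 -0.7] Fax 0.7 M [-0.05 -0.03 -0.03] gap 0.258
```

Request:
arm_command --gripper '[1, 1, 1, 1]' --pt "0.0005 0 0.0002" --pt "0.001 0 0.0004" --pt "0.0014 0 0.0006" --pt "0.0014 0 0.0006" --yaw '[0, 0, 0, 0]'

```text
time: 20.2
ee_pos: [507.6, 163.0, 72.1]
tcp_rot: [-0.0, 0.712, 0.703, -0.0]
wrist_force: [0.9, 1.1, -1.2]
finger_gap: 0.26
grip_force: 59.3
```

```bash
python3 -c "
from h import *
st()"
```

```text
t 20.30 tcp [507.6 163.   72.1] tip [509.4 298.6  33.9] s 64.1 lat 1.3 up 3.2 F [-0.2  0.8 -1.1] Fax 1.1 M [ 0.01 -0.04 -0.02] gap 0.264
```

Request:
arm_command --gripper '[1, 1, 1, 1]' --pt "0.0005 0 0.0002" --pt "0.001 0 0.0004" --pt "0.0014 0 0.0006" --pt "0.0014 0 0.0006" --yaw '[0, 0, 0, 0]'

```text
time: 20.7
ee_pos: [507.6, 164.4, 71.5]
tcp_rot: [-0.0, 0.712, 0.703, -0.0]
wrist_force: [0.3, 0.1, 0.3]
finger_gap: 0.261
grip_force: 59.3
```

```bash
python3 -c "
from h import *
st()"
```

```text
t 20.80 tcp [507.6 164.4  71.5] tip [509.4 300.   33.3] s 65.6 lat 1.3 up 3.2 F [ 0.4  0.6 -0.6] Fax 0.8 M [-0.01 -0.03 -0.02] gap 0.259
```

Request:
arm_command --gripper '[1, 1, 1, 1]' --pt "0.0005 0 0.0002" --pt "0.001 0 0.0004" --pt "0.0014 0 0.0006" --pt "0.0014 0 0.0006" --yaw '[0, 0, 0, 0]'

```text
time: 21.2
ee_pos: [507.7, 165.8, 70.9]
tcp_rot: [0.0, 0.712, 0.702, 0.0]
wrist_force: [-0.2, 0.2, 0.2]
finger_gap: 0.265
grip_force: 59.3
```

Run:
```python
from h import *
st()
from rig import *
c=capture("side");t=capture("top");pickle.dump({"side":c,"top":t},open("c4.pkl","wb"))
# profile along the spindle axis in the side view: colours from the handle to beyond the rolls
T=get_state()["ee_pos"]+[0,0,16]
for off in(0,15):
  for y in range(20,150,4):
    P=T+d*y+np.array([0,.375,.927])*off;u,v=proj(c,P)[0].round().astype(int);print((y,*c["color"][v,u]) if 1 else 0,end=" ")
  print()
```

```text
t 21.30 tcp [507.7 165.8  70.9] tip [509.4 301.4  32.7] s 67.1 lat 1.4 up 3.1 F [-0.2  0.3 -0.6] Fax 0.5 M [ 0.03 -0.    0.02] gap 0.262
(20, np.uint8(155), np.uint8(118), np.uint8(104)) (24, np.uint8(152), np.uint8(119), np.uint8(105)) (28, np.uint8(157), np.uint8(118), np.uint8(102)) (32, np.uint8(159), np.uint8(122), np.uint8(107)) (36, np.uint8(157), np.uint8(126), np.uint8(118)) (40, np.uint8(226), np.uint8(226), np.uint8(233)) (44, np.uint8(214), np.uint8(212), np.uint8(222)) (48, np.uint8(236), np.uint8(235), np.uint8(243)) (52, np.uint8(195), np.uint8(190), np.uint8(198)) (56, np.uint8(226), np.uint8(225), np.uint8(232)) (60, np.uint8(222), np.uint8(219), np.uint8(227)) (64, np.uint8(170), np.uint8(149), np.uint8(133)) (68, np.uint8(248), np.uint8(237), np.uint8(211)) (72, np.uint8(250), np.uint8(242), np.uint8(219)) (76, np.uint8(247), np.uint8(236), np.uint8(210)) (80, np.uint8(247), np.uint8(237), np.uint8(213)) (84, np.uint8(245), np.uint8(234), np.uint8(207)) (88, np.uint8(250), np.uint8(241), np.uint8(219)) (92, np.uint8(250), np.uint8(242), np.uint8(219)) (96, np.uint8
[... 1663 characters left out ...]
8(251), np.uint8(245), np.uint8(222)) (100, np.uint8(251), np.uint8(243), np.uint8(220)) (104, np.uint8(239), np.uint8(226), np.uint8(196)) (108, np.uint8(251), np.uint8(245), np.uint8(224)) (112, np.uint8(251), np.uint8(244), np.uint8(221)) (116, np.uint8(251), np.uint8(244), np.uint8(222)) (120, np.uint8(249), np.uint8(241), np.uint8(219)) (124, np.uint8(242), np.uint8(240), np.uint8(243)) (128, np.uint8(250), np.uint8(249), np.uint8(253)) (132, np.uint8(246), np.uint8(246), np.uint8(251)) (136, np.uint8(247), np.uint8(247), np.uint8(251)) (140, np.uint8(245), np.uint8(244), np.uint8(249)) (144, np.uint8(248), np.uint8(249), np.uint8(254)) (148, np.uint8(238), np.uint8(219), np.uint8(207))
```

The side profile shows the flange ending at about 60 mm and the rolls starting at about 64 mm, in three equal bands of 20. A few millimetres remain.

Request:
arm_command --gripper '[1, 1, 1, 1]' --pt "0.0005 0 0.0002" --pt "0.001 0 0.0004" --pt "0.0014 0 0.0006" --pt "0.0014 0 0.0006" --yaw '[0, 0, 0, 0]'

```text
time: 21.8
ee_pos: [507.7, 167.2, 70.3]
tcp_rot: [0.0, 0.712, 0.703, -0.0]
wrist_force: [-0.4, -0.7, 0.0]
finger_gap: 0.258
grip_force: 59.2
```

```bash
python3 -c "
from h import *
st()"
```

```text
t 21.90 tcp [507.7 167.1  70.3] tip [509.5 302.7  32.2] s 68.6 lat 1.4 up 3.1 F [-0.4 -0.4 -0.1] Fax -0.4 M [-0.09 -0.02  0.  ] gap 0.255
```

Request:
arm_command --gripper '[1, 1, 1]' --pt "0.0004 0 0.0002" --pt "0.0007 0 0.0003" --pt "0.0007 0 0.0003" --yaw '[0, 0, 0]'

```text
time: 22.2
ee_pos: [507.7, 167.3, 70.2]
tcp_rot: [0.0, 0.712, 0.703, -0.0]
wrist_force: [-1.3, -6.7, 3.8]
finger_gap: 0.258
grip_force: 59.6
```

```bash
python3 -c "
from h import *
st(4)"
```

```text
t 22.35 tcp [507.7 167.3  70.2] tip [509.5 302.9  32.1] s 68.7 lat 1.4 up 3.1 F [-0.9 -6.2  4.1] Fax -7.3 M [-1.02  0.15  0.01] gap 0.260
```

Request:
arm_command --gripper '[1, 1, 1, 1]' --pt "-0.0002 0 -0.0001" --pt "-0.0002 0 -0.0001" --pt "-0.0002 0 -0.0001" --pt "-0.0002 0 -0.0001" --yaw '[0, 0, 0, 0]'

```text
time: 22.75
ee_pos: [507.7, 167.3, 70.2]
tcp_rot: [0.0, 0.712, 0.703, -0.0]
wrist_force: [-0.5, -7.0, 5.3]
finger_gap: 0.264
grip_force: 59.6
```

Run:
```python
from h import *
st(4)
from rig import *
c=capture("side");T=get_state()["ee_pos"]+[0,0,16]
for y in range(48,72,2):
    P=T+d*y;u,v=proj(c,P)[0].round().astype(int);print(y,c["color"][v,u].tolist(),end=" ")
```

```text
t 22.90 tcp [507.7 167.3  70.2] tip [509.5 302.9  32.1] s 68.7 lat 1.4 up 3.0 F [-0.5 -6.1  4.1] Fax -7.2 M [-0.94  0.13  0.  ] gap 0.259
48 [220, 219, 227] 50 [238, 238, 246] 52 [220, 216, 225] 54 [194, 189, 195] 56 [194, 189, 195] 58 [222, 218, 228] 60 [172, 156, 148] 62 [172, 156, 148] 64 [179, 158, 142] 66 [247, 235, 206] 68 [247, 235, 206] 70 [250, 243, 221]
```

The push is about 7 N, with flange, three rolls and stop tight. Before lifting I want a grip nearer the flange, for less droop. So I release in place, since the spindle rests in the bores, slide 18 mm down the axis and regrip.

Request:
arm_command --gripper '[0.55, 0.55, 0.55, 0.55, 0.55, 0.55, 1, 1, 1, 1, 1, 1]' --pt "0 0 0" --pt "0 0 0" --pt "0.005 0 0.003" --pt "0.011 0 0.0075" --pt "0.0167 0 0.0115" --pt "0.0167 0 0.0115" --pt "0.0167 0 0.0115" --pt "0.0167 0 0.0115" --pt "0.0167 0 0.0115" --pt "0.0167 0 0.0115" --pt "0.0167 0 0.0115" --pt "0.0167 0 0.0115" --yaw '[0, 0, 0, 0, 0, 0, 0, 0, 0, 0, 0, 0]'

```text
time: 24.15
ee_pos: [508.0, 184.3, 58.7]
tcp_rot: [0.0, 0.712, 0.702, 0.0]
wrist_force: [0.9, 0.5, 0.0]
finger_gap: 0.263
grip_force: 58.7
```

```bash
cat >> h.py <<'E'
def prof(c,T,th,r,yaw=0,off=0,step=2):
    D=np.array([np.sin(yaw)*np.cos(th),np.cos(th)*np.cos(yaw),-np.sin(th)]);o=[]
    for y in range(*r,step):
        u,v=proj(c,T+D*y+np.array([0,np.sin(th),np.cos(th)])*off)[0].round().astype(int);o.append((y,*map(int,c["color"][v,u])))
    print(*o)
E
python3 - <<'E'
from h import *
st(3)
from rig import *
c=capture("side");t=capture("top");pickle.dump({"side":c,"top":t},open("c5.pkl","wb"))
T=get_state()["ee_pos"]+[0,0,16]
prof(c,T,.36,(14,116),.012)
E
```

```text
t 24.25 tcp [508.  184.3  58.7] tip [509.7 319.9  20.5] s 88.9 lat 1.5 up -1.3 F [0.7 0.5 0. ] Fax 0.5 M [ 0.08 -0.05 -0.03] gap 0.261
(14, 150, 119, 105) (16, 147, 117, 106) (18, 154, 141, 141) (20, 186, 181, 191) (22, 209, 207, 219) (24, 186, 182, 192) (26, 208, 207, 219) (28, 190, 184, 194) (30, 189, 185, 195) (32, 211, 206, 218) (34, 170, 165, 169) (36, 214, 211, 223) (38, 219, 216, 225) (40, 198, 188, 194) (42, 165, 149, 134) (44, 165, 149, 134) (46, 235, 221, 187) (48, 249, 239, 216) (50, 249, 239, 216) (52, 248, 238, 214) (54, 247, 238, 213) (56, 247, 238, 213) (58, 246, 235, 209) (60, 243, 232, 205) (62, 246, 235, 209) (64, 225, 208, 180) (66, 238, 225, 197) (68, 249, 240, 217) (70, 247, 238, 215) (72, 248, 238, 215) (74, 249, 239, 216) (76, 247, 237, 212) (78, 248, 238, 215) (80, 248, 238, 213) (82, 245, 235, 208) (84, 238, 224, 197) (86, 238, 224, 197) (88, 246, 236, 208) (90, 247, 237, 213) (92, 247, 237, 213) (94, 246, 233, 207) (96, 244, 233, 206) (98, 245, 232, 206) (100, 246, 235, 208) (102, 249, 240, 215) (104, 242, 233, 224) (106, 229, 227, 233) (108, 220, 214, 222) (110, 230, 227, 235) (112, 220, 215, 222) (114, 221, 216, 223)
```

Regripped at about 37 mm behind the flange, with the row still tight. Next I level it: pressing the handle down and back pivots the row on roll 3's lower rear edge, so the rolls cannot slide off the tip.

Request:
arm_command --gripper '[1, 1, 1, 1, 1, 1]' --pt "-0.0015 0 0.001" --pt "-0.003 0 0.002" --pt "-0.0045 0 0.003" --pt "-0.006 0 0.004" --pt "-0.0075 0 0.005" --pt "-0.0075 0 0.005" --yaw '[0, 0, 0, 0, 0, 0]'

```text
time: 24.95
ee_pos: [508.4, 177.4, 54.2]
tcp_rot: [0.0, 0.712, 0.702, 0.001]
wrist_force: [-1.2, 5.7, 6.9]
finger_gap: 0.26
grip_force: 58.8
```

Run:
```python
from h import *
st(3)
from rig import *
c=capture("side");t=capture("top");pickle.dump({"side":c,"top":t},open("c6.pkl","wb"))
T=get_state()["ee_pos"]+[0,0,16]
prof(c,T,.2,(14,50),.012);prof(c,T,.2,(90,130),.012)
# buff mask in side view before/after
for f in("c5.pkl","c6.pkl"):
    k=pickle.load(open(f,"rb"))["side"];L=cv2.cvtColor(k["color"],cv2.COLOR_RGB2LAB).astype(int);m=(L[...,2]-128>9)&(L[...,1]-128<4)&(L[...,0]>150);m[:240]=0;m[320:]=0;m[:,:190]=0;m[:,262:]=0
    n,l,s,ce=cv2.connectedComponentsWithStats(m.astype(np.uint8));q=1+np.argmax(s[1:,4]);p=np.argwhere(l==q)[:,::-1].astype(np.float32);print(f,len(p),ce[q],cv2.minAreaRect(p),p.min(0),p.max(0))
```

```text
t 25.05 tcp [508.4 177.4  54.2] tip [510.2 313.   16.1] s 84.1 lat 2.0 up -8.0 F [-1.1  5.4  6.8] Fax 2.4 M [1.2  0.14 0.03] gap 0.262
(14, 140, 107, 95) (16, 147, 119, 105) (18, 154, 134, 131) (20, 185, 182, 192) (22, 216, 216, 226) (24, 186, 183, 193) (26, 217, 215, 225) (28, 219, 216, 224) (30, 189, 183, 193) (32, 199, 195, 207) (34, 185, 181, 190) (36, 194, 191, 198) (38, 196, 191, 199) (40, 190, 173, 155) (42, 234, 220, 188) (44, 248, 238, 212) (46, 248, 239, 215) (48, 246, 235, 207)
(90, 250, 242, 220) (92, 250, 242, 219) (94, 250, 243, 222) (96, 249, 241, 219) (98, 250, 241, 220) (100, 250, 242, 219) (102, 249, 240, 218) (104, 238, 232, 230) (106, 240, 238, 244) (108, 233, 230, 238) (110, 240, 239, 245) (112, 241, 240, 246) (114, 233, 230, 237) (116, 241, 241, 246) (118, 240, 239, 246) (120, 232, 229, 237) (122, 242, 241, 247) (124, 239, 238, 245) (126, 227, 224, 232) (128, 234, 231, 239)
c5.pkl 519 [218.58381503 283.6088632 ] ((218.25001525878906, 283.7500305175781), (29.698484420776367, 28.991378784179688), 45.0) [201. 264.] [239. 300.]
c6.pkl 558 [220.45698925 281.26344086] ((219.9366912841797, 282.0889892578125), (31.997966766357422, 29.256505966186523), 46.73570251464844) [201. 261.] [239. 300.]
```

Request:
arm_command --gripper '[1, 1, 1, 1, 1, 1]' --pt "-0.0007 0 0.001" --pt "-0.0014 0 0.002" --pt "-0.002 0 0.003" --pt "-0.0027 0 0.004" --pt "-0.0035 0 0.005" --pt "-0.0035 0 0.005" --yaw '[0, 0, 0, 0, 0, 0]'

```text
time: 25.75
ee_pos: [508.8, 173.7, 49.6]
tcp_rot: [0.001, 0.712, 0.702, 0.001]
wrist_force: [-0.5, 3.6, 11.4]
finger_gap: 0.263
grip_force: 59.5
```

```bash
cat >> h.py <<'E'
def buff(k,box=(190,240,262,320)):
    L=cv2.cvtColor(k["color"],cv2.COLOR_RGB2LAB).astype(int);m=(L[...,2]-128>9)&(L[...,1]-128<4)&(L[...,0]>150);M=np.zeros_like(m);a,b,c,e=box;M[b:e,a:c]=m[b:e,a:c]
    n,l,s,ce=cv2.connectedComponentsWithStats(M.astype(np.uint8));q=1+np.argmax(s[1:,4]);p=np.argwhere(l==q)[:,::-1].astype(np.float32);r=cv2.minAreaRect(p);print("buff",len(p),ce[q].round(1),np.round(r[1],1),round(r[2],1),p.min(0),p.max(0))
E
python3 - <<'E'
from h import *
st(3)
from rig import *
c=capture("side");pickle.dump({"side":c},open("c7.pkl","wb"))
T=get_state()["ee_pos"]+[0,0,16]
prof(c,T,.15,(14,50),.012);buff(c)
E
```

```text
t 25.85 tcp [508.8 173.7  49.6] tip [510.6 309.3  11.5] s 82.5 lat 2.4 up -13.6 F [-0.5  3.  11.2] Fax -1.4 M [0.85 0.11 0.01] gap 0.266
(14, 142, 111, 96) (16, 156, 136, 132) (18, 156, 136, 132) (20, 193, 191, 200) (22, 192, 189, 201) (24, 192, 189, 201) (26, 189, 186, 195) (28, 190, 185, 193) (30, 190, 185, 193) (32, 183, 176, 182) (34, 194, 189, 197) (36, 200, 195, 203) (38, 181, 171, 172) (40, 205, 185, 166) (42, 237, 223, 189) (44, 248, 238, 212) (46, 248, 239, 214) (48, 245, 235, 207)
buff 597 [220.8 279.7] [36.2 28.2] 48.0 [199. 260.] [242. 298.]
```

```bash
cat >> h.py <<'E'
def rowpx(c,tcp,th,yaw=.012,L=65.5,h=16):
    D=np.array([np.sin(yaw)*np.cos(th),np.cos(th)*np.cos(yaw),-np.sin(th)]);n=np.array([0,np.sin(th),np.cos(th)])
    return proj(c,np.array(tcp)+[0,0,h]+L*D+30*n)[0]
E
python3 - <<'E'
from h import *
c=pickle.load(open("c7.pkl","rb"))["side"]
for tcp,ob in(((508,184.3,58.7),(218.6,283.6)),((508.4,177.4,54.2),(220.5,281.3)),((508.8,173.7,49.6),(220.8,279.7))):
    print(tcp,ob,[(th,rowpx(c,tcp,th).round(1).tolist()) for th in(0,.1,.2,.3,.36)])
E
```

```text
(508, 184.3, 58.7) (218.6, 283.6) [(0, [218.9, 276.6]), (0.1, [218.3, 278.6]), (0.2, [218.0, 280.4]), (0.3, [217.9, 282.0]), (0.36, [217.9, 282.9])]
(508.4, 177.4, 54.2) (220.5, 281.3) [(0, [221.5, 275.2]), (0.1, [220.9, 277.2]), (0.2, [220.5, 279.0]), (0.3, [220.4, 280.6]), (0.36, [220.4, 281.4])]
(508.8, 173.7, 49.6) (220.8, 279.7) [(0, [222.9, 274.7]), (0.1, [222.3, 276.7]), (0.2, [221.9, 278.5]), (0.3, [221.8, 280.1]), (0.36, [221.8, 281.0])]
```

The row centroid gives tilts of 0.36, 0.30 and 0.23 rad, so the pivoting works. I continue.

Request:
arm_command --gripper '[1, 1, 1, 1, 1, 1, 1]' --pt "-0.001 0 0.001" --pt "-0.002 0 0.002" --pt "-0.003 0 0.003" --pt "-0.004 0 0.004" --pt "-0.005 0 0.005" --pt "-0.006 0 0.006" --pt "-0.006 0 0.006" --yaw '[0, 0, 0, 0, 0, 0, 0]'

```text
time: 26.6
ee_pos: [508.6, 167.5, 43.5]
tcp_rot: [0.001, 0.712, 0.702, 0.001]
wrist_force: [0.8, 1.6, 10.4]
finger_gap: 0.261
grip_force: 60.2
```

Run:
```python
from h import *
st(3)
from rig import *
c=capture("side");pickle.dump({"side":c},open("c8.pkl","wb"))
s=get_state();tcp=s["ee_pos"]
prof(c,tcp+[0,0,16],.1,(14,50),.012);buff(c);print([(th,rowpx(c,tcp,th).round(1).tolist()) for th in(0,.1,.2,.3)])
```

```text
t 26.70 tcp [508.6 167.5  43.5] tip [510.4 303.1   5.4] s 79.0 lat 2.4 up -21.6 F [ 0.   1.4 10.2] Fax -2.5 M [0.7  0.05 0.04] gap 0.264
(14, 131, 102, 87) (16, 134, 104, 94) (18, 159, 150, 154) (20, 179, 178, 188) (22, 181, 171, 178) (24, 178, 176, 187) (26, 178, 174, 185) (28, 173, 166, 171) (30, 175, 172, 181) (32, 184, 179, 180) (34, 184, 179, 180) (36, 236, 223, 192) (38, 239, 227, 195) (40, 239, 227, 195) (42, 239, 227, 194) (44, 237, 225, 193) (46, 237, 225, 193) (48, 236, 224, 192)
buff 796 [222.7 275.5] [35.2 31.7] 50.7 [201. 257.] [244. 296.]
[(0, [225.4, 274.0]), (0.1, [224.8, 275.9]), (0.2, [224.4, 277.7]), (0.3, [224.2, 279.3])]
```

The row is about level now (about 0.05 rad). I lift it gently.

Request:
arm_command --gripper '[1, 1, 1, 1, 1, 1]' --pt "0 0 -0.004" --pt "0 0 -0.01" --pt "0 0 -0.016" --pt "0 0 -0.022" --pt "0 0 -0.025" --pt "0 0 -0.025" --yaw '[0, 0, 0, 0, 0, 0]'

```text
time: 27.35
ee_pos: [507.8, 167.3, 68.0]
tcp_rot: [0.0, 0.712, 0.702, 0.0]
wrist_force: [-1.0, 0.3, -2.8]
finger_gap: 0.26
grip_force: 59.2
```

Run:
```python
from h import *
st(3)
from rig import *
c=capture("side");t=capture("top");pickle.dump({"side":c,"top":t},open("c9.pkl","wb"))
s=get_state();tcp=s["ee_pos"]
prof(c,tcp+[0,0,16],.05,(14,150),.012);buff(c);print([(th,rowpx(c,tcp,th).round(1).tolist()) for th in(0,.1,.2,.3)])
```

```text
t 27.45 tcp [507.6 167.3  67.5] tip [509.3 302.9  29.4] s 69.8 lat 1.2 up 0.6 F [-0.3  0.6 -3.2] Fax 1.8 M [-0.2  -0.01 -0.04] gap 0.258
(14, 135, 102, 90) (16, 146, 128, 125) (18, 155, 144, 149) (20, 182, 180, 191) (22, 180, 179, 190) (24, 180, 179, 190) (26, 181, 176, 187) (28, 180, 176, 185) (30, 180, 176, 185) (32, 175, 170, 179) (34, 189, 186, 194) (36, 187, 182, 193) (38, 214, 196, 175) (40, 240, 228, 196) (42, 246, 234, 206) (44, 246, 234, 206) (46, 245, 236, 208) (48, 244, 233, 203) (50, 244, 233, 203) (52, 244, 232, 205) (54, 245, 234, 207) (56, 242, 229, 201) (58, 235, 221, 189) (60, 244, 233, 206) (62, 245, 235, 209) (64, 245, 235, 209) (66, 245, 234, 207) (68, 246, 236, 210) (70, 246, 236, 210) (72, 246, 234, 209) (74, 247, 235, 211) (76, 244, 231, 203) (78, 236, 223, 196) (80, 245, 233, 210) (82, 246, 236, 208) (84, 245, 234, 209) (86, 246, 235, 209) (88, 246, 235, 210) (90, 246, 235, 210) (92, 245, 234, 209) (94, 245, 233, 205) (96, 245, 233, 205) (98, 229, 210, 184) (100, 224, 217, 217) (102, 226, 223, 232) (104, 216, 208, 217) (106, 224, 222, 229) (108, 225, 221, 229) (110, 214, 207, 216) (112, 223, 220, 228) (114, 221, 219, 225) (116, 232, 228, 236) (118, 221, 218, 224) (120, 220, 216, 223) (122, 227, 225, 233) (124, 218, 214, 223) (126, 219, 215, 222) (128, 229, 227, 235) (130, 250, 248, 251) (132, 255, 255, 255) (134, 255, 255, 255) (136, 244, 230, 225) (138, 241, 219, 202) (140, 242, 223, 204) (142, 241, 221, 202) (144, 242, 221, 202) (146, 243, 223, 205) (148, 242, 221, 202)
buff 1204 [216.3 267. ] [54.8 41.9] 58.0 [190. 240.] [243. 291.]
[(0, [224.8, 270.0]), (0.1, [224.1, 272.0]), (0.2, [223.8, 273.9]), (0.3, [223.6, 275.5])]
```

All three rolls hang on the spindle: Fz is -3.2 N against 3.3 N expected, and the row is tight at the flange and level. I lift clear and carry it gently to the dispenser.

Request:
arm_command --gripper '[1, 1, 1, 1, 1, 1, 1, 1, 1, 1, 1, 1]' --pt "0 0 -0.005" --pt "0 0 -0.015" --pt "0 0 -0.028" --pt "0 0 -0.042" --pt "-0.003 0 -0.053" --pt "-0.01 0 -0.06" --pt "-0.022 -0.0005 -0.065" --pt "-0.04 -0.001 -0.067" --pt "-0.062 -0.0015 -0.067" --pt "-0.088 -0.002 -0.067" --pt "-0.116 -0.003 -0.067" --pt "-0.146 -0.0035 -0.067" --yaw '[0, 0, 0, 0, 0, 0, 0, 0, 0, 0, 0, 0]'

```text
time: 28.75
ee_pos: [501.7, 19.6, 134.6]
tcp_rot: [-0.0, 0.712, 0.702, -0.0]
wrist_force: [0.9, 0.5, -2.4]
finger_gap: 0.263
grip_force: 59.0
```

Run:
```python
from h import *
from rig import *
s=get_state();tcp=s["ee_pos"];c=capture("side");t=capture("top");pickle.dump({"side":c,"top":t},open("c10.pkl","wb"))
st(2);prof(c,tcp+[0,0,16],.05,(14,150),.012,step=4);go(492.6,-241.8,128)
```

```text
t 28.90 tcp [501.9  19.4 134.5] tip [504.  155.   96.4] s -92.5 lat -2.3 up 7.2 F [ 0.4  0.4 -2.8] Fax 1.4 M [-0.21  0.01  0.04] gap 0.265
(14, 124, 93, 77) (18, 151, 142, 146) (22, 176, 177, 188) (26, 169, 164, 170) (30, 178, 178, 186) (34, 217, 205, 188) (38, 239, 227, 193) (42, 243, 232, 199) (46, 242, 231, 195) (50, 237, 224, 186) (54, 234, 221, 184) (58, 241, 229, 195) (62, 243, 231, 196) (66, 244, 233, 199) (70, 242, 232, 198) (74, 239, 226, 192) (78, 242, 231, 195) (82, 241, 230, 197) (86, 244, 232, 199) (90, 243, 232, 199) (94, 205, 186, 152) (98, 199, 187, 177) (102, 201, 200, 212) (106, 214, 217, 227) (110, 212, 213, 224) (114, 207, 208, 221) (118, 206, 206, 220) (122, 203, 203, 218) (126, 220, 221, 229) (130, 210, 210, 224) (134, 235, 216, 198) (138, 242, 221, 200) (142, 241, 222, 199) (146, 240, 221, 197)
t 28.90 p [501.9  19.4 134.5] tooly -0.91 deg tilt -1.0000 F [ 0.5  0.3 -2.7] M [-0.21  0.02  0.04] gap 0.265 grip 59.1 j [-0.05  0.39  1.86 -0.    0.88 -0.04]
shift m [-0.2613 -0.0051  0.0066]
```

Run:
```python
from h import *
def ends(c,tcp,yaw,ths,hs=(12,16),r=(110,160)):
  for th in ths:
   for h in hs:
    D=np.array([np.sin(yaw)*np.cos(th),np.cos(th)*np.cos(yaw),-np.sin(th)]);L=cv2.cvtColor(c["color"],cv2.COLOR_RGB2LAB).astype(np.float32)
    ys=np.arange(*r,.5);q=np.array([proj(c,np.array(tcp)+[0,0,h]+D*y)[0] for y in ys],np.float32)
    b=cv2.remap(L[...,2],q[:,0].copy()[:,None],q[:,1].copy()[:,None],cv2.INTER_LINEAR).ravel()-128
    k=np.argmax(b>(b.min()+b[-10:].mean())/2);print(th,h,"nose end",ys[k],b[::10].round().astype(int).tolist())
A=pickle.load(open("c2.pkl","rb"));B=pickle.load(open("c10.pkl","rb"))
for n in("side","top"):
    print(n,"c2");ends(A[n],(511.4,44.1,117.8),.012,(.38,))
    print(n,"c10");ends(B[n],(501.9,19.5,134.5),.016,(0,.06,.12))
```

```text
side c2
0.38 12 nose end 148.0 [-5, -6, -4, -5, -5, -5, -5, -4, 12, 14]
0.38 16 nose end 149.0 [-4, -5, -5, -4, -4, -4, -4, -4, 10, 14]
side c10
0 12 nose end 134.0 [-6, -6, -5, -5, -6, 8, 14, 14, 14, 14]
0 16 nose end 135.5 [-5, -5, -5, -4, -5, 4, 14, 14, 14, 14]
0.06 12 nose end 131.5 [-6, -6, -7, -6, -1, 13, 14, 14, 14, 13]
0.06 16 nose end 133.0 [-6, -7, -6, -6, -5, 11, 14, 14, 14, 14]
0.12 12 nose end 130.0 [-4, -4, -5, -5, 5, 15, 14, 15, 14, 14]
0.12 16 nose end 131.0 [-6, -5, -6, -6, 0, 14, 14, 14, 14, 13]
top c2
0.38 12 nose end 152.0 [-10, -9, -9, -9, -9, -9, -9, -9, -8, -6]
0.38 16 nose end 152.5 [-10, -9, -9, -9, -9, -9, -9, -9, -8, -5]
top c10
0 12 nose end 126.5 [-10, -9, -9, -8, 2, 12, 13, 9, -1, -4]
0 16 nose end 126.5 [-10, -9, -9, -8, 3, 13, 13, 8, -1, -4]
0.06 12 nose end 127.5 [-10, -10, -9, -9, 0, 11, 14, 11, 2, -3]
0.06 16 nose end 127.0 [-10, -9, -9, -9, 1, 12, 13, 11, 0, -4]
0.12 12 nose end 128.5 [-9, -10, -9, -9, -4, 10, 14, 12, 5, -2]
0.12 16 nose end 128.5 [-9, -10, -9, -9, -3, 10, 14, 12, 4, -3]
```

Request:
arm_command --gripper '[1, 1, 1, 1, 1, 1, 1, 1, 1, 1, 1, 1]' --pt "-0.008 0 0" --pt "-0.024 -0.001 0" --pt "-0.046 -0.001 0" --pt "-0.074 -0.002 0" --pt "-0.106 -0.002 0" --pt "-0.14 -0.003 0" --pt "-0.175 -0.004 0" --pt "-0.208 -0.005 0" --pt "-0.235 -0.0055 0" --pt "-0.253 -0.006 0" --pt "-0.262 -0.006 0" --pt "-0.265 -0.006 0" --yaw '[0, 0.01, 0.03, 0.05, 0.07, 0.09, 0.11, 0.13, 0.15, 0.17, 0.19, 0.2025]'

```text
time: 30.1
ee_pos: [492.8, -243.6, 134.5]
tcp_rot: [-0.0, 0.779, 0.626, 0.0]
wrist_force: [0.2, 1.0, -3.4]
finger_gap: 0.258
grip_force: 59.1
```

```bash
cat >> h.py <<'E'
def ends(c,tcp,yaw,th,h,r=(110,160)):
    D=np.array([np.sin(yaw)*np.cos(th),np.cos(th)*np.cos(yaw),-np.sin(th)]);L=cv2.cvtColor(c["color"],cv2.COLOR_RGB2LAB).astype(np.float32)
    ys=np.arange(*r,.5);q=np.array([proj(c,np.array(tcp)+[0,0,h]+D*y)[0] for y in ys],np.float32)
    b=cv2.remap(L[...,2],q[:,0].copy()[:,None],q[:,1].copy()[:,None],cv2.INTER_LINEAR).ravel()-128
    k=np.argmax(b>(b.min()+b[-10:].mean())/2);return ys[k],q[k].round(1).tolist(),b[::10].round().astype(int).tolist()
E
python3 - <<'E'
from h import *
from rig import *
s=info();tcp=s["ee_pos"];c=capture("side");t=capture("top");pickle.dump({"side":c,"top":t},open("c11.pkl","wb"))
st(2)
for th in(0,.06,.12):
    print(th,ends(c,tcp,.218,th,14),ends(t,tcp,.218,th,14))
prof(c,tcp+[0,0,14],.06,(14,150),.218,step=4)
c1=pickle.load(open("c1.pkl","rb"))
print("c1",ends(c1["side"],(487.3,-260.6,140.7),.218,0,16,(120,175)),ends(c1["top"],(487.3,-260.6,140.7),.218,0,16,(120,175)))
E
```

```text
t 30.10 p [ 492.8 -243.6  134.5] tooly -12.43 deg tilt -1.0000 F [ 0.2  1.  -3.4] M [-0.12  0.06 -0.02] gap 0.258 grip 59.1 j [-0.54  0.47  1.74  0.    0.93 -0.33]
t 30.25 tcp [ 492.9 -242.6  134.5] tip [ 521.8 -110.1   96.4] s -338.1 lat 18.6 up -92.2 F [-0.1  0.4 -2.8] Fax 1.4 M [-0.19  0.    0.01] gap 0.260
0 (np.float64(134.5), [333.79998779296875, 162.10000610351562], [-6, -6, -6, -5, -7, 7, 15, 15, 15, 15]) (np.float64(134.0), [326.6000061035156, 227.0], [-9, -9, -9, -9, -8, 6, 13, 14, 13, 14])
0.06 (np.float64(130.5), [335.0, 163.1999969482422], [-6, -6, -7, -7, 2, 16, 15, 16, 14, 15]) (np.float64(133.5), [326.5, 227.39999389648438], [-9, -9, -9, -8, -6, 9, 14, 14, 13, 14])
0.12 (np.float64(135.5), [333.20001220703125, 166.10000610351562], [-4, -4, -5, -6, 3, 4, 14, 16, 15, 14]) (np.float64(133.5), [326.29998779296875, 227.8000030517578], [-9, -9, -8, -8, -6, 8, 14, 14, 14, 14])
(14, 146, 142, 149) (18, 145, 145, 153) (22, 164, 164, 171) (26, 236, 225, 186) (30, 235, 223, 184) (34, 236, 224, 185) (38, 231, 219, 179) (42, 236, 224, 187) (46, 236, 224, 187) (50, 234, 222, 184) (54, 234, 221, 183) (58, 232, 220, 182) (62, 235, 223, 185) (66, 237, 225, 188) (70, 235, 225, 187) (74, 235, 224, 186) (78, 233, 220, 181) (82, 223, 206, 169) (86, 201, 183, 149) (90, 201, 178, 145) (94, 176, 176, 187) (98, 168, 168, 180) (102, 194, 196, 210) (106, 186, 188, 200) (110, 187, 191, 202) (114, 178, 179, 189) (118, 170, 171, 180) (122, 198, 200, 215) (126, 193, 196, 209) (130, 214, 201, 199) (134, 239, 216, 191) (138, 241, 220, 194) (142, 239, 217, 190) (146, 241, 220, 197)
c1 (np.float64(152.5), [334.5, 160.60000610351562], [-6, -5, -6, -5, -5, -5, -6, 13, 14, 14, 15]) (np.float64(152.5), [326.6000061035156, 227.1999969482422], [-9, -10, -9, -9, -9, -9, -4, 11, 14, 14, 14])
```

Seen from the top, the nose sits at (326.6,227.0), against (326.6,227.2) when the spindle hung straight above its seat. It is placed right, so I lower vertically.

Request:
arm_command --gripper '[1, 1, 1, 1, 1, 1, 1, 1]' --pt "0 0 0.006" --pt "0 0 0.018" --pt "0 0 0.03" --pt "0 0 0.042" --pt "0 0 0.052" --pt "0 0 0.058" --pt "0 0 0.06" --pt "0 0 0.06" --yaw '[0, 0, 0, 0, 0, 0, 0, 0]'

```text
time: 31.05
ee_pos: [492.9, -243.5, 74.4]
tcp_rot: [-0.0, 0.779, 0.627, -0.0]
wrist_force: [0.3, 0.1, -3.2]
finger_gap: 0.264
grip_force: 59.1
```

Run:
```python
from h import *
from rig import *
s=info();tcp=s["ee_pos"];c=capture("side");t=capture("top");pickle.dump({"side":c,"top":t},open("c12.pkl","wb"))
st(2)
```

```text
t 31.05 p [ 492.9 -243.5   74.4] tooly -12.35 deg tilt -1.0000 F [ 0.3  0.1 -3.2] M [-0.14  0.06 -0.04] gap 0.264 grip 59.1 j [-0.54  0.56  1.77 -0.    0.81 -0.33]
t 31.20 tcp [ 493.1 -243.6   75.1] tip [ 522.1 -111.2   36.9] s -316.7 lat 19.0 up -147.7 F [-0.1  0.3 -2.8] Fax 1.3 M [-0.21  0.04  0.02] gap 0.259
```

Request:
arm_command --gripper '[1, 1, 1, 1, 1, 1]' --pt "0 0 0.004" --pt "0 0 0.008" --pt "0 0 0.012" --pt "0 0 0.016" --pt "0 0 0.02" --pt "0 0 0.02" --yaw '[0, 0, 0, 0, 0, 0]'

```text
time: 31.8
ee_pos: [492.6, -243.3, 53.9]
tcp_rot: [-0.0, 0.779, 0.627, -0.0]
wrist_force: [0.3, -0.5, -2.6]
finger_gap: 0.262
grip_force: 59.1
```

```bash
python3 -c "
from h import *
st()"
```

```text
t 31.90 tcp [ 492.8 -243.5   54.5] tip [ 521.8 -111.1   16.3] s -308.9 lat 18.7 up -166.7 F [ 0.2 -0.6 -2.8] Fax 0.5 M [-0.19  0.    0.01] gap 0.262
```

Request:
arm_command --gripper '[1, 1, 1, 1, 1]' --pt "0 0 0.002" --pt "0 0 0.004" --pt "0 0 0.006" --pt "0 0 0.0075" --pt "0 0 0.0075" --yaw '[0, 0, 0, 0, 0]'

```text
time: 32.4
ee_pos: [492.8, -243.5, 46.8]
tcp_rot: [-0.0, 0.779, 0.627, -0.0]
wrist_force: [-0.4, 0.5, -3.7]
finger_gap: 0.261
grip_force: 59.1
```

```bash
python3 -c "
from h import *
st()"
```

```text
t 32.50 tcp [ 492.8 -243.4   47. ] tip [ 521.8 -111.     8.8] s -306.1 lat 18.7 up -173.7 F [-0.7  0.6 -3.6] Fax 1.9 M [-0.16  0.19  0.02] gap 0.265
```

Request:
arm_command --gripper '[1, 1, 1, 1]' --pt "0 0 0.001" --pt "0 0 0.002" --pt "0 0 0.003" --pt "0 0 0.003" --yaw '[0, 0, 0, 0]'

```text
time: 32.9
ee_pos: [492.8, -243.5, 44.0]
tcp_rot: [-0.0, 0.779, 0.627, 0.0]
wrist_force: [0.1, -0.1, -2.9]
finger_gap: 0.263
grip_force: 59.1
```

```bash
python3 -c "
from h import *
st()"
```

```text
t 33.00 tcp [ 492.8 -243.5   44. ] tip [ 521.8 -111.     5.9] s -305.0 lat 18.7 up -176.4 F [-0.7 -0.3 -3.1] Fax 0.9 M [-0.16  0.25  0.04] gap 0.264
```

Request:
arm_command --gripper '[1, 1, 1, 1]' --pt "0 0 0.001" --pt "0 0 0.002" --pt "0 0 0.003" --pt "0 0 0.003" --yaw '[0, 0, 0, 0]'

```text
time: 33.4
ee_pos: [492.8, -243.6, 41.1]
tcp_rot: [0.0, 0.779, 0.627, 0.0]
wrist_force: [-2.1, -1.2, -0.3]
finger_gap: 0.263
grip_force: 59.2
```

```bash
python3 -c "
from h import *
st()"
```

```text
t 33.50 tcp [ 492.8 -243.6   41.1] tip [ 521.8 -111.1    3. ] s -304.0 lat 18.7 up -179.2 F [-2.3 -0.6 -1.1] Fax -0.1 M [-0.07  0.37  0.05] gap 0.262
```

Request:
arm_command --gripper '[1, 1, 1]' --pt "0 -0.0005 0.0005" --pt "0 -0.001 0.001" --pt "0 -0.001 0.001" --yaw '[0, 0, 0]'

```text
time: 33.8
ee_pos: [492.3, -243.5, 40.3]
tcp_rot: [0.001, 0.779, 0.627, 0.0]
wrist_force: [0.9, -1.3, 0.8]
finger_gap: 0.267
grip_force: 59.3
```

Run:
```python
from h import *
from rig import *
st()
c=capture("side");t=capture("top")
c0=pickle.load(open("c0.pkl","rb"))
tcp=np.array([488.3,-261.3,42])
for n,k in(("side",c),("top",t)):
  print(n,"c0",ends(c0[n],tcp,.218,0,16,(125,175)));print(n,"now",ends(k,tcp,.218,0,16,(125,175)))
```

```text
t 33.90 tcp [ 492.3 -243.4   40.3] tip [ 521.3 -111.     2.1] s -303.5 lat 18.2 up -179.9 F [ 1.  -1.3  0.4] Fax -1.3 M [-0.08 -0.21 -0.14] gap 0.262
side c0 (np.float64(158.5), [328.6000061035156, 184.39999389648438], [-7, -7, -8, -8, -7, -6, -4, 12, 16, 16])
side now (np.float64(158.0), [328.79998779296875, 184.3000030517578], [-6, -6, -6, -5, -5, -7, -3, 14, 17, 16])
top c0 (np.float64(150.0), [323.29998779296875, 231.0], [-9, -9, -9, -9, -8, 2, 12, 13, 13, 13])
top now (np.float64(151.0), [323.0, 230.89999389648438], [-9, -10, -9, -9, -9, 0, 12, 13, 14, 14])
```

The nose is back within 1 mm of where it was originally seated, and the forks carry the weight. I release and retreat upwards.

Request:
arm_command --gripper '[1, 0.735, 0.725, 0.7, 0.6, 0.45, 0.45, 0.45, 0.45, 0.45, 0.45, 0.45]' --pt "0 0 0.0007" --pt "0 0 0.0007" --pt "0 0 0.0007" --pt "0 0 0.0007" --pt "0 0 0.0007" --pt "0 0 0.0007" --pt "0 0 0.0007" --pt "0 0 0.0007" --pt "0 0 -0.01" --pt "0 0 -0.04" --pt "0 0 -0.08" --pt "0 0 -0.12" --yaw '[0, 0, 0, 0, 0, 0, 0, 0, 0, 0, 0, 0]'

```text
time: 35.2
ee_pos: [491.6, -243.1, 162.1]
tcp_rot: [-0.0, 0.779, 0.627, -0.0]
wrist_force: [1.0, -0.2, -0.4]
finger_gap: 0.55
grip_force: 0.0
```

Run:
```python
from h import *
from rig import *
info()
c=capture("side");t=capture("top");pickle.dump({"side":c,"top":t},open("c13.pkl","wb"))
tcp=np.array([488.3,-261.3,42])
for n,k in(("side",c),("top",t)): print(n,ends(k,tcp,.218,0,16,(125,175)))
prof(c,tcp+[0,0,16],0,(36,160),.218,step=4)
```

```text
t 35.20 p [ 491.6 -243.1  162.1] tooly -12.35 deg tilt -1.0000 F [ 1.  -0.2 -0.4] M [-0.01 -0.02 -0.02] gap 0.550 grip 0.0 j [-0.54  0.43  1.72 -0.    0.99 -0.33]
side (np.float64(158.0), [328.79998779296875, 184.3000030517578], [-5, -6, -6, -7, -7, -6, -4, 14, 16, 16])
top (np.float64(151.0), [323.0, 230.89999389648438], [-8, -9, -9, -9, -8, 1, 11, 14, 14, 13])
(36, 207, 211, 227) (40, 182, 184, 196) (44, 231, 221, 189) (48, 239, 226, 188) (52, 238, 226, 189) (56, 237, 227, 191) (60, 237, 225, 188) (64, 235, 223, 184) (68, 239, 228, 192) (72, 237, 224, 186) (76, 240, 229, 192) (80, 242, 232, 197) (84, 238, 226, 191) (88, 240, 227, 190) (92, 238, 225, 188) (96, 235, 223, 184) (100, 229, 219, 179) (104, 215, 196, 160) (108, 214, 195, 161) (112, 205, 199, 207) (116, 200, 203, 218) (120, 213, 217, 228) (124, 217, 220, 228) (128, 204, 208, 220) (132, 196, 196, 212) (136, 221, 222, 232) (140, 207, 208, 223) (144, 211, 213, 225) (148, 189, 190, 205) (152, 174, 174, 185) (156, 130, 121, 123)
```

Request:
arm_command --gripper '[0.45, 0.45, 0.45, 0.45, 0.45, 0.45, 0.45, 0.45, 0.45, 0.45]' --pt "0 0 -0.04" --pt "0 -0.03 -0.08" --pt "0.04 -0.06 -0.08" --pt "0.08 -0.1 -0.08" --pt "0.13 -0.12 -0.08" --pt "0.18 -0.12 -0.08" --pt "0.23 -0.12 -0.08" --pt "0.28 -0.12 -0.08" --pt "0.3 -0.12 -0.08" --pt "0.3 -0.12 -0.08" --yaw '[0, 0, 0, 0, 0, 0, 0, 0, 0, 0]'

```text
time: 36.3
ee_pos: [438.9, 78.2, 240.2]
tcp_rot: [-0.0, 0.778, 0.628, 0.0]
wrist_force: [0.0, 0.2, -0.1]
finger_gap: 0.548
grip_force: 0.0
```

Run:
```python
from h import *
from rig import *
info()
c0=pickle.load(open("c0.pkl","rb"))
for n,rh in(("top",(345,225,45,30)),("side",(360,140,40,30))):
    k=capture(n);u,v,w,h=rh
    for tag,q in(("c0",c0[n]),("now",k)):
        H=cv2.cvtColor(q["color"],cv2.COLOR_RGB2HSV).astype(int);m=((H[...,0]<13)&(H[...,1]>110)&(H[...,2]<170))[v:v+h,u:u+w];ys,xs=np.nonzero(m);print(n,tag,"handle",m.sum(),(xs.mean()+u).round(2),(ys.mean()+v).round(2))
    d=np.abs(k["color"].astype(int)-c0[n]["color"]).max(2)>60
    N,l,s,ce=cv2.connectedComponentsWithStats(cv2.morphologyEx(d.astype(np.uint8),cv2.MORPH_OPEN,np.ones((2,2))))
    print(n,"changed",[tuple(map(int,r)) for r in s[1:] if r[4]>8])
    buff(k,(300,130,380,230) if n=="side" else (318,215,362,260))
```

```text
t 36.30 p [438.9  78.2 240.2] tooly -12.14 deg tilt -1.0000 F [ 0.   0.2 -0.1] M [-0.    0.03  0.01] gap 0.548 grip 0.0 j [0.07 0.15 1.9  0.   1.1  0.28]
top c0 handle 76 371.39 241.8
top now handle 72 371.25 241.6
top changed [(193, 223, 108, 197, 8274), (193, 224, 27, 30, 589), (337, 225, 19, 11, 140), (335, 238, 18, 8, 98), (280, 270, 8, 8, 54), (232, 325, 14, 4, 44), (262, 339, 13, 9, 76), (0, 352, 100, 68, 5520), (305, 355, 35, 65, 1076), (288, 388, 6, 5, 25)]
buff 931 [337.9 229.3] [44. 43.] 90.0 [318. 215.] [361. 259.]
side c0 handle 41 380.76 153.85
side now handle 0 nan nan
side changed [(313, 83, 20, 13, 175), (333, 85, 17, 16, 188), (351, 89, 39, 15, 245), (261, 94, 299, 191, 27871), (395, 101, 8, 5, 25), (392, 111, 4, 3, 11), (354, 183, 28, 16, 138), (531, 197, 6, 6, 18), (511, 203, 8, 6, 28), (521, 210, 9, 7, 33), (210, 263, 33, 43, 718), (207, 276, 4, 7, 18), (203, 282, 7, 5, 22), (485, 290, 4, 4, 13), (435, 293, 48, 35, 954), (480, 294, 5, 4, 12), (439, 315, 121, 105, 7349), (441, 326, 13, 7, 31), (369, 332, 66, 88, 2516), (469, 350, 12, 13, 76), (263, 352, 131, 68, 2801), (458, 353, 9, 8, 34), (492, 357, 4, 6, 13), (423, 361, 25, 9, 110), (497, 363, 4, 3, 9), (417, 374, 11, 11, 87), (540, 406, 8, 9, 43), (549, 407, 3, 3, 9), (522, 411, 9, 5, 26), (533, 413, 6, 7, 18)]<stdin>:8: RuntimeWarning: Mean of empty slice.
  ret = ret.dtype.type(ret / rcount)
Traceback (most recent call last):
  File "h.py", line 57, in buff
    n,l,s,ce=cv2.connectedComponentsWithStats(M.astype(np.uint8));q=1+np.argmax(s[1:,4]);p=np.argwhere(l==q)[:,::-1].astype(np.float32);r=cv2.minAreaRect(p);print("buff",len(p),ce[q].round(1),np.round(r[1],1),round(r[2],1),p.min(0),p.max(0))
                                                                      ~~~~~~~~~^^^^^^^^^
ValueError: attempt to get argmax of an empty sequence
```

In the top view the handle and nose are back on their original pixels and the rolls are in the dispenser. The chute is empty and the mouse, notes and stapler show no change.

```bash
python3 -c "
from rig import *
print(job_done())"
```

```text
the job is handed in; nothing more can be done
None
```

The job is handed in at about 36 s: all three rolls were threaded, squeezed at about 7 N rather than the 5 N asked, lifted out together, and the spindle set back and let go, with the top view showing its handle and nose at their original places.

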